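# Strip the nut mill for washing

### The job

Strip the counter nut mill for its wash: turn the brass wing nut a part turn until its wings line up with the red crossbar on the post, lift it off and put it in the aluminium tray, then put the blue spacer in the tray beside it. Then lift the white cutter block off the post and set it down flat on the black rubber mat, let go, take it again by its two ends, and lower it right down between the walls of the yellow caddy. Set everything down gently without dropping it, and leave the jar, the tin and the scoop where they are.

Things in the scene. Friction and masses are not known exactly. Their poses are not given: they have to be found in the camera images.
- post_top (a point): Top centre of the red crossbar on the mill's post. Crossbar: 24 mm long along this frame's x, 5 mm wide, underside 6.5 mm lower. Below it a neck 14 mm across, then from 22 mm below this point down to the deck (79 mm below) a post 24 mm across. z up, axes as mill. Stacked on it from the deck up: block, spacer, wing nut.
- nut_mid (a point): Centre of the brass wing nut, half-way up its 34 mm. Body 12 mm thick, 44 by 42 mm; two upright wings along its x, 12 mm thick, flat outer ends 48 mm apart; open between. Passes the crossbar only when its x lies along the crossbar's (either way, within 0.1 rad). Starts 55 to 90 degrees off, either way, loose on the spacer; turns freely, does not climb, 2.5 mm lift play.
- spacer_mid (a point): Centre of the blue plastic spacer ring: 40 mm outside diameter, 27 mm bore, 28 mm high, half-way up. It stands loose on the block, under the nut.
- block_mid (a point): Centre of the white cutter block, half-way up: 44 mm along its x, 64 mm along its y (ends), 30 mm high, with a 27 mm square bore; z up. It stands loose on the mill's deck, under the spacer, its axes along those of post_top. About 0.2 kg; held by its ends it can roll in a weak grip, so grip firmly (30 to 40 N is safe).
- tray: Fixed open aluminium tray, 240 mm along its x, 160 mm along its y, walls 4 mm thick and 18 mm high, floor 4 mm thick. Origin: centre of its underside, on the counter. Takes the nut and the spacer side by side, neither on top of the other.
- mat: Fixed black rubber mat, 110 mm along its x, 140 mm along its y, 4 mm thick. Origin: centre of its underside, on the counter.
- caddy: Fixed yellow caddy: base 120 (x) by 100 mm (y), 6 mm thick, origin at the centre of its underside. Two walls along its x, 56 mm long, 54 mm apart inside, to 56 mm above the counter, flared lips to 68 mm. The block goes between them on the base, its 64 mm length along x, ends 4 mm proud of the walls. No room for fingers beside it there: hold it by its ends.
- jar: Amber glass jar, 100 mm across, 150 mm high, origin at the centre of its underside. Leave alone.
- tin: Red tin, 76 mm across, 90 mm high, origin at the centre of its underside. Leave alone.
- scoop: Steel scoop with a wooden handle, lying on the counter, 190 mm long along its x, 54 mm wide, 29 mm high; origin on the underside near its middle. Leave alone.
- mill: Fixed green mill, 150 mm (x) by 170 mm (y), steel deck 80 mm up; origin at the centre of its underside, below the post. Two dark steel cheeks 28 mm high stand on the deck 3 mm beyond the block's two ends (along y), so here the block can be gripped only across its 44 mm width (along x).
Things that resemble listed ones, but are neither listed nor needed, are in the scene too. Several things have the shape of the mill; the one meant has the colours described above. Of the things shaped like the part that bears nut_mid, the brass one is meant.

How it is judged:
By the outcome, as a careful person would: the job done as asked, in the order asked, and still so for the second after the job is handed in, with the robot touching nothing.
It also fails if it takes over 72 s, if anything falls off the work surface, if the arm or the gripper's body presses on something with over 40 N, if the wrist force passes 120 N, or if a joint passes its speed limit or range.

### The arm

A 6-joint arm with a two-finger parallel gripper is mounted at the origin on the work surface. World frame = base frame: x ahead of the robot, y to its left, z up, the work surface at z = 0. Lengths are in mm, angles in rad, forces in N, time in s.
With the tool pointing down it reaches from about 325 to 775 mm from the base axis. Payload 5.5 kg.
Tool frame: the origin (TCP) lies between the finger pads; the fingertips stand ahead of it and the grasp point (between the pads) lies 3 mm ahead of it (arm.tips_ahead is the z of the fingertips in the tool frame, in mm); z points along the fingers, y is the direction in which the jaws open and shut (so a half turn about z gives the same grasp; the last joint's range is limited). The gripper opens to 88 mm and grips with 3 to 60 N. Pads are 20 mm wide; open, the fingers measure 115 mm over their backs; the gripper's body (75 mm by 178 mm) begins 61 mm behind the grasp point.
Start: joints at [-1.187, 0.091, 1.231, -0, 1.82, -0.057], TCP at [255.999, -542.661, 244.631] pointing down, gripper open.
Joint ranges: [-2.87, 2.87], [-0.86, 2.18], [0.17, 2.46], [-1.51, 4.65], [0.06, 2.69], [-2.65, 2.65]. Speed limits (rad/s): [2.57, 2.57, 3.01, 3.14, 3.14, 3.14].

### API

Orientations are given as [roll, pitch, yaw] about the fixed x, y, z axes, in that order (R = Rz(yaw) Ry(pitch) Rx(roll)).
In Python, from cell import arm gives the robot as it stands.
- The arm moves only by the tool drive_tool, never from a script. Its argument "plan" is a list of rows, each an object with "linear": the shift along the tool's x, y, z in mm, a list of three; "roll": the turn about the tool's z in degrees; "fingers": the closure, from -1 (fully open) to 1 (shut). A call has 1 to 8 rows; each row is the pose to reach, as a shift and turn from the pose commanded when the call began, along the tool's axes at that moment; what a row does not reach only later rows make up. A row lasts 1/8 s, in which the tool goes at most 62.5 mm and 10.7 degrees, less where a joint would pass 70% of its speed; a pose out of reach is approached as far as the arm can. A call with a gripper value outside its range is refused whole. The fingers move at their own pace and stop on an object; "grip_force" is the grip in N (left out, the last holds). Time passes only in rows, so rows that repeat a pose let the fingers close. It gives the time, the measured TCP pose, the force and the opening at its end, in the units of the state.
- arm.get_obs(): the state, without advancing time (a new reading comes with each control period).
- arm.camera(name): name is "side" or "top"; returns a dict with "pixels" (400x640x3 uint8, red, green, blue), "depth" (400x640 float32, mm along the optical axis (not along the pixel's ray), 0 where there is no reading), "camera_matrix" (3x3 intrinsics, pixels), "R" (3x3) and "t" (3): a world point X has camera coordinates R X + t. Camera axes: x right, y down, z forward; pixel columns grow to the right and rows downward; lengths in mm; the calibration is good to about 2 mm. A picture is of the moment at which its call begins.
- arm.finish_job(): hands the job in, once; it reports no verdict.
The state is a dict: "t": time; "joint_pos": joint angles; "qvel": joint speeds; "joint_torque": joint torques, N m; "ee_pos": TCP position; "tool_rot": TCP orientation; "contact_force": force on the tool from outside, world axes, zero at the start; "wrist_torque": the same for the moment, N m; "grip_width": finger opening in mm.
Only numpy, scipy, OpenCV 4.12 (cv2) and the standard library are available. Lean on these libraries where they do the work, as an engineer would, in place of code of your own. Each camera call takes 0.05 s, during which the arm holds its last target.

## Working session

There is one attempt and no reset: what is moved stays moved. The work goes in short steps, Python scripts to look and compute and a tool call to move; the robot and the scene stay as the last step left them, time stands still between calls to the robot, and variables do not carry over. Pictures are saved under pics/ and viewed, and the job is handed in when it is done.

Besides the shell and the picture viewer there is one more tool, called after "Call:" in YAML: its name, and indented under it one key for each argument. drive_tool: Moves the arm, as the interface text tells. Its arguments: {"type":"object","properties":{"plan":{"type":"array","items":{"type":"object","properties":{"linear":{"type":"array","items":{"type":"number"}},"roll":{"type":"number"},"fingers":{"type":"number"}}}},"grip_force":{"type":"number"}},"required":["plan"]}

```bash
mkdir -p pics; ls
cat > h.py <<'E'
import numpy as np, cv2
from cell import arm
def shot(name,fn=None):
    c=arm.camera(name)
    if fn: cv2.imwrite('pics/'+fn,c['pixels'][:,:,::-1])
    return c
def pts(c):
    K=c['camera_matrix'];d=c['depth'].astype(float)
    v,u=np.mgrid[0:400,0:640]
    p=np.stack([(u-K[0,2])/K[0,0]*d,(v-K[1,2])/K[1,1]*d,d],-1)
    return (p-c['t'])@c['R']   # R^T (p-t)
def ray(c,u,v,z):
    K=c['camera_matrix'];R=c['R']
    d=R.T@np.array([(u-K[0,2])/K[0,0],(v-K[1,2])/K[1,1],1]);o=-R.T@c['t']
    return o+d*(z-o[2])/d[2]
E
python3 - <<'E'
from h import *
for n in ('top','side'):
    c=shot(n,n+'0.png'); print(n,-c['R'].T@c['t'],c['R'][2],c['camera_matrix'][0,0])
    np.savez(''+n+'0.npz',**c)
print(arm.get_obs(), arm.tips_ahead)
E
```

```text
pics
top [ 427.39324651   15.10982576 1249.25910185] [ 0.075129   -0.02197452 -0.99693167] 375.67914507285343
side [145.2400046  634.11369329 697.10255078] [ 0.39121207 -0.68357038 -0.61618556] 385.42629151978815
{'t': 0.1, 'joint_pos': array([-1.18673263e+00,  9.17807865e-02,  1.23172582e+00, -6.85293906e-06,
        1.81978677e+00, -5.67012424e-02]), 'qvel': array([-3.82153342e-04, -1.00384980e-03, -3.42121487e-03, -5.56200395e-05,
       -4.84279429e-04, -1.26656534e-05]), 'joint_torque': array([ 2.97987026e-03, -4.47857344e+01, -4.07571030e+01,  6.99343323e-02,
        2.83893541e-02, -1.24232056e-04]), 'ee_pos': array([ 255.89433524, -542.45873882,  243.64396282]), 'tool_rot': array([-3.13989429e+00, -8.97477292e-05,  4.40763181e-01]), 'contact_force': array([-0.79329415,  0.21915556,  1.05623424]), 'wrist_torque': array([-0.01412939, -0.0414358 ,  0.00880904]), 'grip_width': 87.38719247243971} 22.0
```

View pics/top0.png

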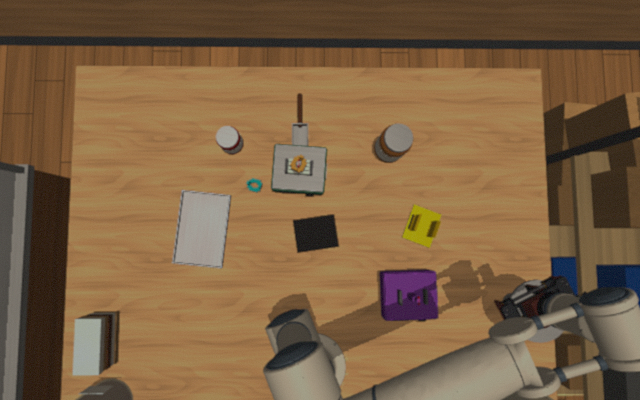

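View pics/side0.png

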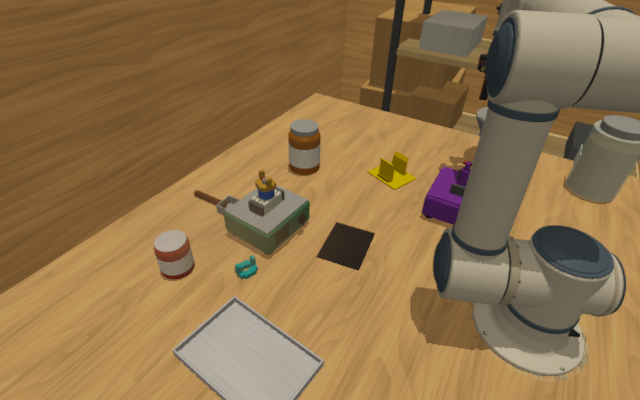

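Candidates for the mill: the green one at top (299,168) and a purple one at (409,295). For the nut: brass on the green mill at (298,163), a loose teal one at (255,185), and one on the purple mill at (416,296). I choose the green mill and the brass nut, and check them in a close crop.

Run:
```python
from h import *
T=dict(np.load('top0.npz'));S=dict(np.load('side0.npz'))
a=cv2.resize(T['pixels'][135:200,260:340,::-1],(400,325),interpolation=cv2.INTER_CUBIC)
b=cv2.resize(S['pixels'][160:250,210:320,::-1],(397,325),interpolation=cv2.INTER_CUBIC)
cv2.imwrite('pics/crop0.png',np.hstack([a,b]))
P=pts(T);Q=pts(S)
print(P[168,280],P[190,330-25],P[234,316],P[229,202],P[163,298],P[225,421])
h=cv2.cvtColor(T['pixels'],cv2.COLOR_RGB2HSV)
for n,p in [('deck',(182,285)),('deck',(155,310)),('mat',(234,316)),('caddy',(215,410)),('nut',(160,298)),('tray',(229,202)),('table',(200,350))]: print(n,h[p],T['pixels'][p])
```

```text
[634.90637305  99.70574066  77.08029259] [564.73236892  21.15729259  80.69843204] [ 4.27353905e+02 -1.46381671e+01  2.14569488e-01] [445.21264472 361.27417416   0.51668278] [634.98924173  41.10954697 160.25091874] [ 456.00234494 -365.51162256    1.23337663]
deck [ 17  25 143] [143 137 129]
deck [ 17  25 142] [142 136 128]
mat [12 36 35] [35 32 30]
caddy [ 27 221 151] [151 138  20]
nut [  7 147 135] [135  75  57]
tray [ 27  16 162] [162 161 152]
table [ 18 129 162] [162 128  80]
```

View pics/crop0.png

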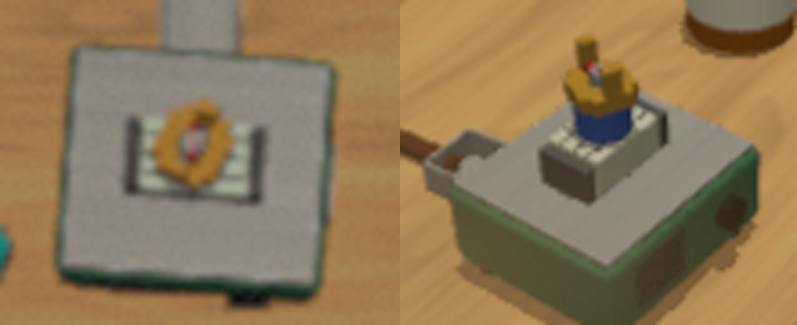

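```bash
cat >> h.py <<'E'
def rect(c,mask,z):
    m=cv2.morphologyEx(mask.astype(np.uint8),cv2.MORPH_OPEN,np.ones((3,3)))
    cs,_=cv2.findContours(m,cv2.RETR_EXTERNAL,cv2.CHAIN_APPROX_NONE)
    k=max(cs,key=cv2.contourArea)[:,0]
    w=np.array([ray(c,u,v,z)[:2] for u,v in k],np.float32)
    return cv2.minAreaRect(w)
def win(m,x0,y0,x1,y1):
    o=np.zeros_like(m);o[y0:y1,x0:x1]=m[y0:y1,x0:x1];return o
E
python3 - <<'E'
from h import *
T=dict(np.load('top0.npz'));S=dict(np.load('side0.npz'))
h=cv2.cvtColor(T['pixels'],cv2.COLOR_RGB2HSV).astype(int)
H,s,V=h[...,0],h[...,1],h[...,2]
print('tray top',rect(T,win((s<60)&(V>100),160,180,245,280),18))
print('deck',rect(T,win((s<60)&(V>90),265,146,335,200),80))
print('mat',rect(T,win((V<80),285,205,345,260),4))
print('caddy',rect(T,win((s>180)&(H>22)&(H<35)&(V>40),395,195,450,255),6))
sh=cv2.cvtColor(S['pixels'],cv2.COLOR_RGB2HSV).astype(int)
print('mat side',rect(S,win(sh[...,2]<80,310,215,380,275),4))
print('tray side',rect(S,win((sh[...,1]<60)&(sh[...,2]>90),165,290,330,400),18))
a=cv2.resize(T['pixels'][150:180,283:315,::-1],(400,375),interpolation=cv2.INTER_NEAREST)
b=cv2.resize(S['pixels'][165:205,245:287,::-1],(394,375),interpolation=cv2.INTER_NEAREST)
cv2.imwrite('pics/crop1.png',np.hstack([a,b]))
a=cv2.resize(T['pixels'][195:255,395:450,::-1],(366,400),interpolation=cv2.INTER_CUBIC)
b=cv2.resize(S['pixels'][145:195,360:420,::-1],(420,350),interpolation=cv2.INTER_CUBIC)
b=cv2.copyMakeBorder(b,0,50,0,0,0)
cv2.imwrite('pics/crop2.png',np.hstack([a,b]))
E
```

```text
tray top ((446.7319030761719, 357.58941650390625), (159.98834228515625, 237.95480346679688), 83.95967102050781)
deck ((635.2021484375, 39.90552520751953), (166.25909423828125, 142.5999755859375), 85.81636047363281)
mat ((430.92181396484375, -12.51336669921875), (106.14069366455078, 136.10382080078125), 8.428194999694824)
caddy ((453.5608215332031, -367.03936767578125), (102.80632019042969, 118.17822265625), 68.40174865722656)
mat side ((429.9095764160156, -10.636871337890625), (107.19916534423828, 137.6926727294922), 8.198175430297852)
tray side ((445.0957946777344, 362.56048583984375), (163.0369873046875, 244.317138671875), 83.79264831542969)
```

View pics/crop1.png

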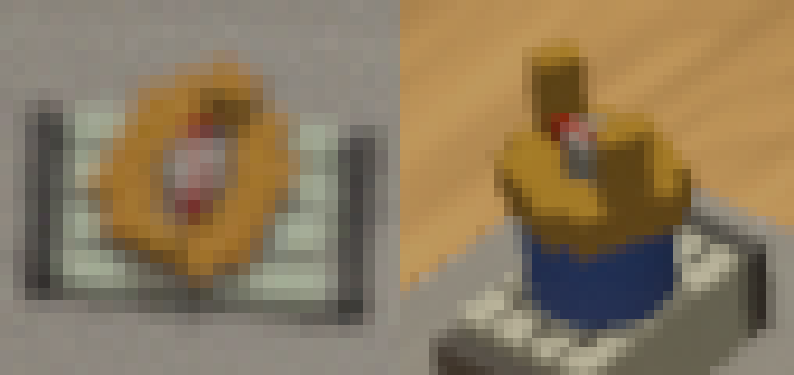

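View pics/crop2.png

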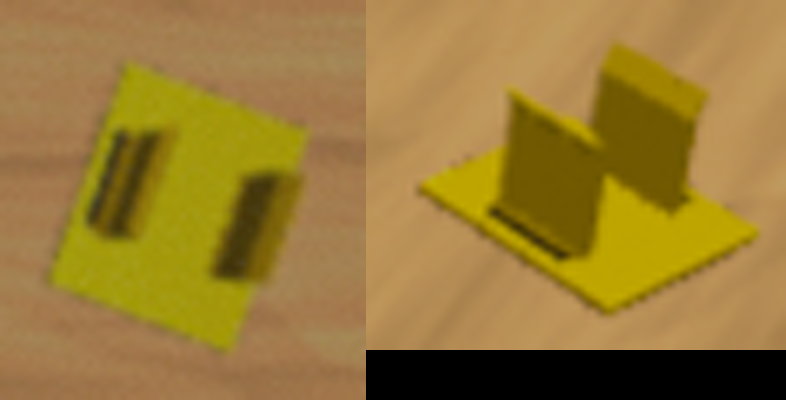

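Run:
```python
from h import *
T=dict(np.load('top0.npz'));S=dict(np.load('side0.npz'))
p=lambda c,u,v,z: ray(c,u-.5,v-.5,z)[:2].round(1)
print('bar T',p(T,299.24,160,159),p(T,298.4,166.6,159))
print('bar S (red end)',p(S,245+(562-400)/9.38,165+118/9.38,159))
print('cheeks mid',p(T,283+42/12.5,150+200/12.5,104),p(T,283+360/12.5,150+225/12.5,104))
a=p(S,245+(555-400)/9.38,165+52/9.38,172);b=p(S,245+(630-400)/9.38,165+125/9.38,172)
print('wings S',a,b,(a+b)/2,np.degrees(np.arctan2(*(a-b)[::-1])),np.hypot(*(a-b)))
a=cv2.resize(T['pixels'][152:176,286:312,::-1],(780,720)[:2],interpolation=cv2.INTER_CUBIC)
a=cv2.resize(a,(600,554))
a=cv2.convertScaleAbs(a,alpha=1.5)
cv2.imwrite('pics/crop3.png',a)
```

```text
bar T [645.6  39. ] [626.   41.4]
bar S (red end) [647.5  38.1]
cheeks mid [637.9  79.8] [631.7   1.5]
wings S [655.1  29.6] [619.1  45.7] [637.1   37.65] -24.095254446433774 39.4361509277972
```

View pics/crop3.png

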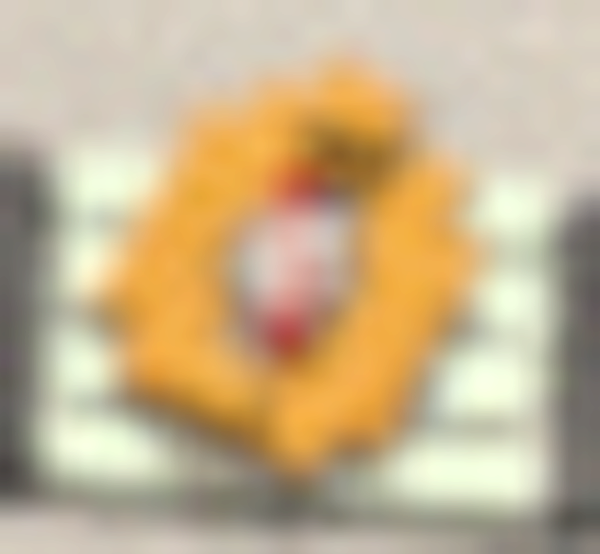

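```bash
python3 - <<'E'
from h import *
np.set_printoptions(linewidth=200)
T=dict(np.load('top0.npz'));S=dict(np.load('side0.npz'))
P=pts(T);print(P[154:176,288:310,2].round().astype(int))
Q=pts(S);print(Q[167:196,255:276,2].round().astype(int))
m=P[...,2]
for c,W in((T,P),(S,Q)):
    k=(W[...,2]>163)&(W[...,2]<180)&(abs(W[...,0]-636)<40)&(abs(W[...,1]-40)<40)
    print(k.sum(),W[k].round())
E
python3 - <<'E'
import cv2,numpy as np
S=dict(np.load('side0.npz'))
b=cv2.resize(S['pixels'][165:200,248:282,::-1],(580,597),interpolation=cv2.INTER_CUBIC)
cv2.imwrite('pics/crop4.png',cv2.convertScaleAbs(b,alpha=1.4))
E
```

```text
[[  82   80   82   80   77   81   82   81   81   79   74   81   77   80   82   79   80   79   82   80   79   77]
 [  78   81   81   78   76   78   77   75   77   77 1249   80  166  168  169   84   77   77   80   78   76   75]
 [  78   84   76   84   78   77   79  146   78 1249  151  172  173  173  170  174   80   75   76   76   81   80]
 [  77   79   80   80   79   79  152  149  153  151  149  160  171  174  169  169   80   85   79   75   78   80]
 [  77  110  106  108   77   77  147  153  148  151  150  149  152  164  167  159  148   78   80   80   80   77]
 [  90  107  108  110  108  150  149  150  150  152  157  157  148  151  150  146  146  147  149   77   77   83]
 [  95  111  110  109  105  148  152  149  151  150  156  155  133  141  149  154  149  147  144  110  113  112]
 [  86  109  110  109  151  147  149  147  151  161  157  162  136  136  148  150  146  149  110  111  109  111]
 [  87  110  107  145  153  147  146  149  158  157  158  161  160  146  148  151  150  151  145  105  109  109]
 [  84  108  112  147  152  146  151  147  158  159  160  158  158  136  150  149  
[... 4910 characters left out ...]
653.  37. 166.]
 [651.  36. 166.]
 [649.  34. 165.]
 [649.  31. 164.]
 [652.  38. 164.]
 [650.  37. 163.]
 [622.  45. 173.]
 [621.  43. 172.]
 [626.  52. 173.]
 [624.  51. 173.]
 [620.  52. 175.]
 [620.  48. 173.]
 [617.  49. 174.]
 [615.  47. 174.]
 [625.  54. 171.]
 [619.  57. 175.]
 [620.  53. 173.]
 [616.  53. 174.]
 [616.  50. 172.]
 [613.  50. 173.]
 [625.  54. 168.]
 [619.  58. 173.]
 [618.  55. 171.]
 [616.  54. 172.]
 [616.  50. 170.]
 [614.  49. 170.]
 [613.  47. 169.]
 [626.  54. 165.]
 [619.  57. 170.]
 [617.  57. 171.]
 [615.  55. 170.]
 [613.  54. 170.]
 [616.  47. 165.]
 [621.  56. 165.]
 [618.  56. 166.]
 [615.  56. 167.]
 [615.  53. 166.]
 [613.  47. 163.]
 [616.  58. 166.]]
```

View pics/crop4.png

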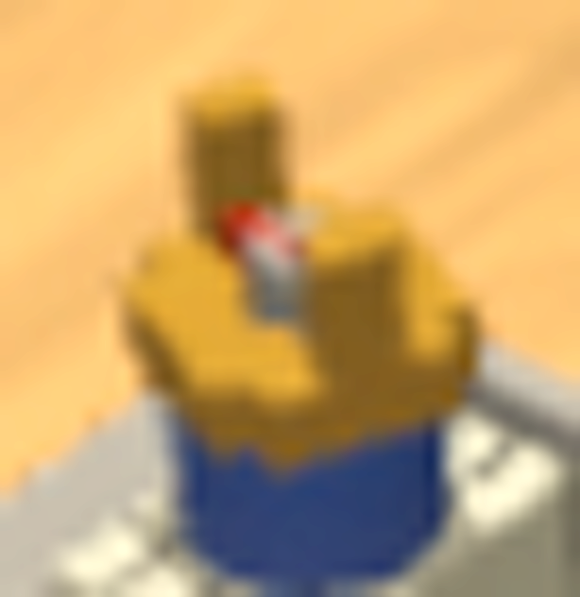

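Run:
```python
from h import *
T=dict(np.load('top0.npz'));S=dict(np.load('side0.npz'))
c0=np.array([635.8,40.2])
for n,c in(('T',T),('S',S)):
    W=pts(c); near=(abs(W[...,0]-636)<40)&(abs(W[...,1]-40)<40)
    k=(W[...,2]>(166 if n=='T' else 171))&(W[...,2]<180)&near; w=W[k][:,:2]
    A=w[w[:,0]>636];B=w[w[:,0]<636]; d=A.mean(0)-B.mean(0)
    th=np.degrees(np.arctan2(d[1],d[0])); u=d/np.hypot(*d); t=np.array([-u[1],u[0]]);m=(A.mean(0)+B.mean(0))/2
    print(n,A.mean(0),B.mean(0),m,th,np.hypot(*d))
    for X in(A,B): print(' rad',((X-m)@u).min(),((X-m)@u).max(),'tan',((X-m)@t).min(),((X-m)@t).max())
    p=c['pixels'].astype(int);r=(p[...,0]-np.maximum(p[...,1],p[...,2]))
    h=cv2.cvtColor(c['pixels'],cv2.COLOR_RGB2HSV).astype(int)
    rd=near&(W[...,2]>145)&((h[...,0]<5)|(h[...,0]>170))&(h[...,1]>60)
    v,uu=np.nonzero(rd)
    for a,b in zip(uu,v): print('   red',a,b,p[b,a],ray(c,a,b,159)[:2].round(1),W[b,a].round(0))
```

```text
T [652.97843021  31.4757035 ] [618.43074114  49.57011316] [635.70458567  40.52290833] -27.643373954694272 38.99936513275365
 rad 15.692614268733124 24.08323016282776 tan -5.490979727153385 5.902486102407543
 rad -23.61482444235991 -15.58551745231669 tan -5.142196815562054 5.304445319316353
   red 299 160 [112  64  59] [644.1  38.2] [645.  38. 155.]
   red 298 165 [135  82  77] [629.3  41.1] [630.  41. 158.]
   red 298 166 [117  50  45] [626.3  41.1] [627.  41. 155.]
S [652.7898105   33.70924617] [619.26585812  51.21964059] [636.02783431  42.46444338] -27.57918528346838 37.82154539506904
 rad 12.858438539401384 25.4104161108308 tan -6.386856444705363 5.584496584704048
 rad -23.52481441011095 -13.257614647022153 tan -6.480668717558745 5.7084735348580224
   red 262 178 [137  65  55] [644.6  40.9] [643.  42. 160.]
```

The crop confirms the choice. The green mill carries the brass nut, whose wings are at about -27.6°, above the blue spacer and white block. The red bar runs along the mill x at about -4.5°. The notes say the nut starts 55–90° off, but I see about 23°, so I'll go by what the pictures show.

```bash
cat > go.py <<'E'
import sys,json,numpy as np
from cell import arm
# usage: go.py from x y z yaw(deg) -> shift from commanded pose (cx cy cz cyaw)
a=list(map(float,sys.argv[1:]))
c,t=a[:4],a[4:]
y=np.radians(c[3]);d=np.array(t[:3])-c[:3]
print('lin',(d@[np.cos(y),np.sin(y),0]).round(1),(d@[np.sin(y),-np.cos(y),0]).round(1),(-d[2]).round(1),'roll',round(c[3]-t[3],1))
E
python3 go.py 256 -542.7 244.6 25.25 635.8 40.8 244.6 62.4
```

```text
lin 592.4 -365.7 -0.0 roll -37.1
```

Call:
drive_tool:
  plan:
    - {"linear": [592.4,-365.7,0],"roll": -37.1,"fingers": -1}
    - {"linear": [592.4,-365.7,0],"roll": -37.1,"fingers": -1}
    - {"linear": [592.4,-365.7,0],"roll": -37.1,"fingers": -1}
    - {"linear": [592.4,-365.7,0],"roll": -37.1,"fingers": -1}
    - {"linear": [592.4,-365.7,0],"roll": -37.1,"fingers": -1}
    - {"linear": [592.4,-365.7,0],"roll": -37.1,"fingers": -1}
    - {"linear": [592.4,-365.7,0],"roll": -37.1,"fingers": -1}
    - {"linear": [592.4,-365.7,0],"roll": -37.1,"fingers": -1}
  grip_force: 15

```text
t: 1.1
ee_pos: [529.4, -121.7, 244.3]
tool_rot: [-3.141, 0.0, 1.088]
contact_force: [0.1, -0.7, 0.2]
grip_width: 88.0
```

```bash
python3 go.py 529.0 -122.6 244.6 62.4 635.8 40.8 244.6 62.4
```

```text
lin 194.3 18.9 -0.0 roll 0.0
```

Call:
drive_tool:
  plan:
    - {"linear": [194.3,18.9,0],"roll": 0,"fingers": -1}
    - {"linear": [194.3,18.9,0],"roll": 0,"fingers": -1}
    - {"linear": [194.3,18.9,0],"roll": 0,"fingers": -1}
    - {"linear": [194.3,18.9,0],"roll": 0,"fingers": -1}
    - {"linear": [194.3,18.9,0],"roll": 0,"fingers": -1}
    - {"linear": [194.3,18.9,0],"roll": 0,"fingers": -1}

```text
t: 1.85
ee_pos: [635.2, 38.2, 245.0]
tool_rot: [3.141, 0.0, 1.087]
contact_force: [0.2, 0.0, -0.6]
grip_width: 87.5
```

```bash
python3 -c "
from cell import arm
o=arm.get_obs();print(o['ee_pos'],o['tool_rot'],o['contact_force'],o['joint_pos'],o['qvel'].round(3))"
```

```text
[635.16109594  38.23985514 244.99968404] [3.14116484e+00 3.31479124e-04 1.08659332e+00] [ 0.23546039  0.03540584 -0.59822173] [ 6.92848057e-03  1.90748846e-01  1.12117140e+00 -5.11064373e-04
  1.82945146e+00  4.91000642e-01] [-0.008 -0.011 -0.001  0.003 -0.002  0.   ]
```

```bash
python3 go.py 635.2 38.2 245 62.3 635.8 40.8 167 62.4
```

```text
lin 2.6 -0.7 78.0 roll -0.1
```

Call:
drive_tool:
  plan:
    - {"linear": [2.6,-0.7,35],"roll": 0,"fingers": -1}
    - {"linear": [2.6,-0.7,60],"roll": 0,"fingers": -1}
    - {"linear": [2.6,-0.7,78],"roll": 0,"fingers": -1}
    - {"linear": [2.6,-0.7,78],"roll": 0,"fingers": -1}

```text
t: 2.35
ee_pos: [635.3, 41.4, 165.4]
tool_rot: [-3.14, 0.001, 1.087]
contact_force: [-0.0, 0.2, 0.9]
grip_width: 87.5
```

Run:
```python
from h import *
o=arm.get_obs();print(o['ee_pos'],o['tool_rot'],o['contact_force'])
S=shot('side');
b=cv2.resize(S['pixels'][110:230,200:340,::-1],(700,600),interpolation=cv2.INTER_CUBIC)
cv2.imwrite('pics/a1.png',b)
```

```text
[635.32293168  41.38493648 165.37397962] [-3.13951066e+00  1.25878021e-03  1.08697962e+00] [-0.01733022  0.17973223  0.90755251]
```

View pics/a1.png

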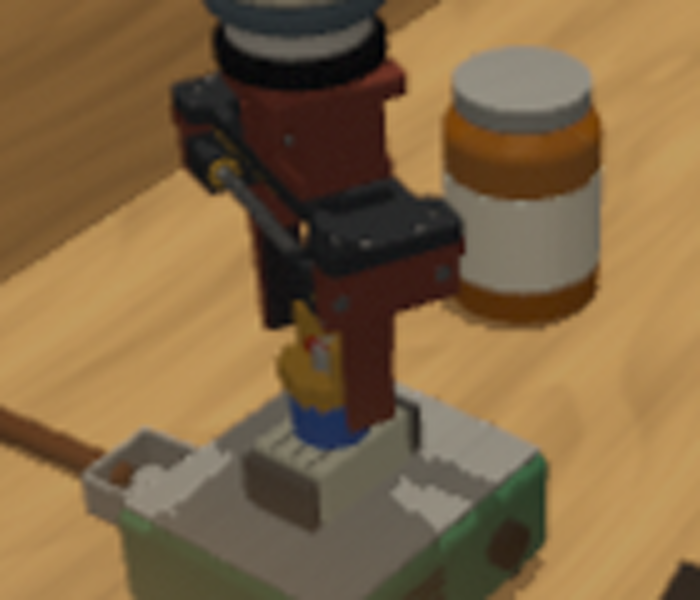

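The fingers straddle the wings, with the near one at (368,350) in the crop. Closing.

Call:
drive_tool:
  plan:
    - {"linear": [0,0,0],"roll": 0,"fingers": 1}
    - {"linear": [0,0,0],"roll": 0,"fingers": 1}
    - {"linear": [0,0,0],"roll": 0,"fingers": 1}
    - {"linear": [0,0,0],"roll": 0,"fingers": 1}
    - {"linear": [0,0,0],"roll": 0,"fingers": 1}
    - {"linear": [0,0,0],"roll": 0,"fingers": 1}
  grip_force: 12

```text
t: 3.15
ee_pos: [636.2, 42.5, 166.8]
tool_rot: [-3.141, -0.0, 1.088]
contact_force: [-0.1, 0.5, 0.0]
grip_width: 47.9
```

Call:
drive_tool:
  plan:
    - {"linear": [0,0,0],"roll": -6,"fingers": 1}
    - {"linear": [0,0,0],"roll": -12,"fingers": 1}
    - {"linear": [0,0,0],"roll": -18,"fingers": 1}
    - {"linear": [0,0,0],"roll": -23.2,"fingers": 1}
    - {"linear": [0,0,0],"roll": -23.2,"fingers": 1}

```text
t: 3.78
ee_pos: [636.1, 42.9, 166.8]
tool_rot: [-3.141, -0.001, 1.493]
contact_force: [-1.0, 2.9, 1.7]
grip_width: 48.2
```

Run:
```python
from h import *
o=arm.get_obs();print(o['ee_pos'],o['tool_rot'],o['contact_force'],o['wrist_torque'],o['grip_width'])
S=shot('side');
b=cv2.resize(S['pixels'][150:210,230:300,::-1],(700,600),interpolation=cv2.INTER_CUBIC)
cv2.imwrite('pics/a2.png',b)
```

```text
[636.11478402  42.91422837 166.75263095] [-3.14141836e+00 -8.14962523e-04  1.49296731e+00] [-0.95245124  2.85827466  1.65446655] [0.30418655 0.14547986 0.02213846] 48.1977036861146
```

View pics/a2.png

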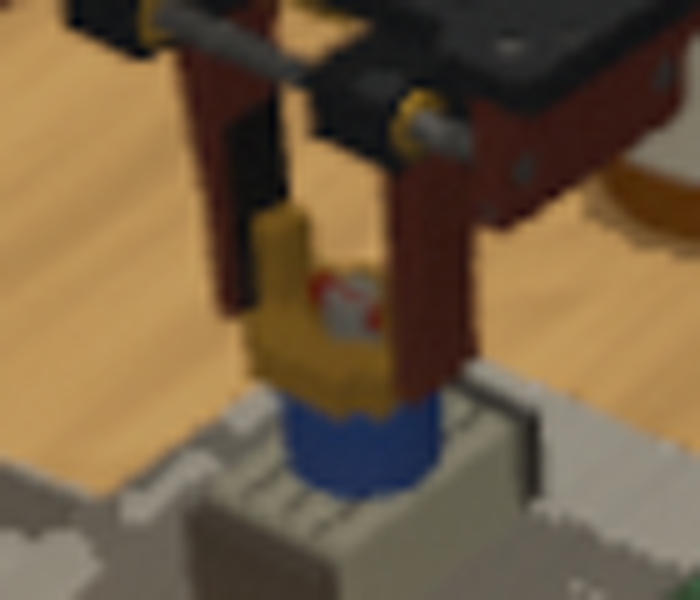

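Wings at (280,215) and (400,300) and the red bar from (317,285) to (377,320) look parallel. Lifting gently.

Call:
drive_tool:
  plan:
    - {"linear": [0,0,-2],"roll": -23.2,"fingers": 1}
    - {"linear": [0,0,-4],"roll": -23.2,"fingers": 1}
    - {"linear": [0,0,-7],"roll": -23.2,"fingers": 1}
    - {"linear": [0,0,-7],"roll": -23.2,"fingers": 1}

```text
t: 4.32
ee_pos: [635.2, 42.9, 170.1]
tool_rot: [-3.137, -0.002, 1.895]
contact_force: [0.6, 4.3, -17.4]
grip_width: 47.7
```

I repeated the roll by mistake (turns are relative to each call), so the nut is over-turned and caught. I'll undo that: down first, then turn back.

Call:
drive_tool:
  plan:
    - {"linear": [0,0,4],"roll": 0,"fingers": 1}
    - {"linear": [0,0,7],"roll": 0,"fingers": 1}
    - {"linear": [0,0,7],"roll": 8,"fingers": 1}
    - {"linear": [0,0,7],"roll": 16,"fingers": 1}
    - {"linear": [0,0,7],"roll": 23.2,"fingers": 1}
    - {"linear": [0,0,7],"roll": 23.2,"fingers": 1}

```text
t: 5.08
ee_pos: [635.7, 41.9, 168.8]
tool_rot: [3.141, 0.001, 1.489]
contact_force: [-6.0, 1.5, -1.7]
grip_width: 48.0
```

Run:
```python
from h import *
o=arm.get_obs();print(o['ee_pos'],o['tool_rot'],o['contact_force'],o['wrist_torque'],o['grip_width'])
S=shot('side');
b=cv2.resize(S['pixels'][150:210,230:300,::-1],(700,600),interpolation=cv2.INTER_CUBIC)
cv2.imwrite('pics/a3.png',b)
```

```text
[635.65500309  41.91355535 168.7570302 ] [3.14128847e+00 7.16155670e-04 1.48870473e+00] [-5.95072962  1.50639213 -1.70649612] [0.2695933  1.03892111 0.03900108] 48.02765564985951
```

View pics/a3.png

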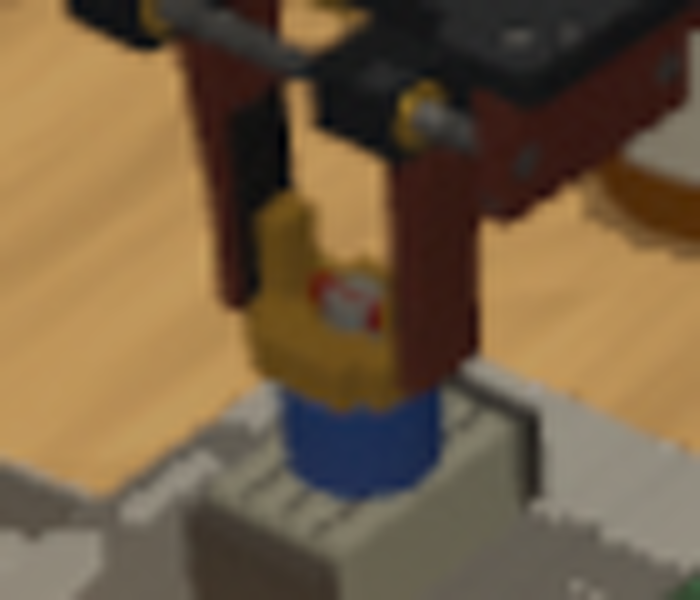

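Call:
drive_tool:
  plan:
    - {"linear": [0,0,-1],"roll": 0,"fingers": 1}
    - {"linear": [0,0,-3],"roll": 0,"fingers": 1}
    - {"linear": [0,0,-6],"roll": 0,"fingers": 1}
    - {"linear": [0,0,-6],"roll": 0,"fingers": 1}

```text
t: 5.62
ee_pos: [635.8, 42.2, 173.5]
tool_rot: [-3.141, 0.0, 1.492]
contact_force: [-5.3, 2.5, -2.8]
grip_width: 47.9
```

Run:
```python
from h import *
o=arm.get_obs();print(o['ee_pos'],o['tool_rot'],o['contact_force'],o['wrist_torque'],o['grip_width'])
S=shot('side');
b=cv2.resize(S['pixels'][150:210,230:300,::-1],(700,600),interpolation=cv2.INTER_CUBIC)
cv2.imwrite('pics/a4.png',b)
```

```text
[635.75766895  42.20466187 173.48908215] [-3.14097636e+00  4.16857278e-04  1.49179519e+00] [-5.33388167  2.47658517 -2.77329119] [ 0.32160449  0.95399432 -0.01347276] 47.899496787393375
```

View pics/a4.png

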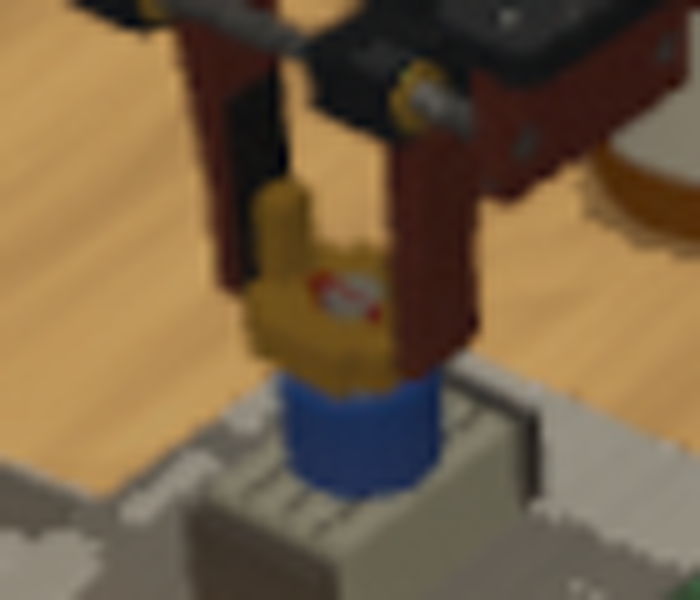

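It's passing the bar: the nut has risen and the force stays low. Lifting clear.

Call:
drive_tool:
  plan:
    - {"linear": [0,0,-8],"roll": 0,"fingers": 1}
    - {"linear": [0,0,-18],"roll": 0,"fingers": 1}
    - {"linear": [0,0,-32],"roll": 0,"fingers": 1}
    - {"linear": [0,0,-50],"roll": 0,"fingers": 1}
    - {"linear": [0,0,-65],"roll": 0,"fingers": 1}
    - {"linear": [0,0,-65],"roll": 0,"fingers": 1}

```text
t: 6.42
ee_pos: [637.0, 42.3, 240.4]
tool_rot: [3.137, -0.0, 1.493]
contact_force: [-0.7, -1.2, -1.1]
grip_width: 48.0
```

```bash
python3 - <<'E'
from h import *
o=arm.get_obs();print(o['ee_pos'],o['tool_rot'],o['contact_force'],o['wrist_torque'],o['grip_width'])
S=shot('side');np.savez('s1.npz',**S)
b=cv2.resize(S['pixels'][120:240,200:340,::-1],(700,600),interpolation=cv2.INTER_CUBIC)
cv2.imwrite('pics/a5.png',b)
E
python3 go.py 635.8 42.2 237 85.4 496 354 237 85.4
```

```text
[637.01442135  42.3394318  240.39259374] [ 3.13720198e+00 -2.91623198e-04  1.49318742e+00] [-0.66163825 -1.16086661 -1.06055984] [-0.04949113 -0.02081998  0.00584674] 48.024857580148904
lin 299.6 -164.4 -0.0 roll 0.0
```

View pics/a5.png

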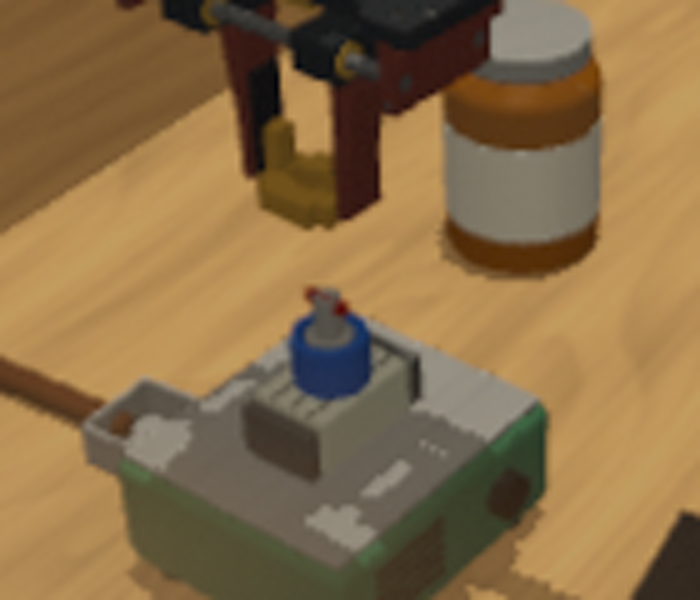

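The nut is held clear at (300,180) in the crop; the spacer at (330,350) stayed on. Moving to the tray.

Call:
drive_tool:
  plan:
    - {"linear": [299.6,-164.4,0],"roll": 0,"fingers": 1}
    - {"linear": [299.6,-164.4,0],"roll": 0,"fingers": 1}
    - {"linear": [299.6,-164.4,0],"roll": 0,"fingers": 1}
    - {"linear": [299.6,-164.4,0],"roll": 0,"fingers": 1}
    - {"linear": [299.6,-164.4,0],"roll": 0,"fingers": 1}
    - {"linear": [299.6,-164.4,0],"roll": 0,"fingers": 1}
    - {"linear": [299.6,-164.4,0],"roll": 0,"fingers": 1}
    - {"linear": [299.6,-164.4,0],"roll": 0,"fingers": 1}

```text
t: 7.48
ee_pos: [495.8, 353.1, 236.9]
tool_rot: [-3.141, 0.001, 1.493]
contact_force: [0.0, 0.0, -1.5]
grip_width: 47.8
```

Run:
```python
from h import *
o=arm.get_obs();print(o['ee_pos'],o['tool_rot'],o['contact_force'],o['joint_pos'])
S=shot('side');W=pts(S)
h=cv2.cvtColor(S['pixels'],cv2.COLOR_RGB2HSV).astype(int)
x,y=o['ee_pos'][:2]
k=(abs(W[...,0]-x)<35)&(abs(W[...,1]-y)<35)&(h[...,0]>14)&(h[...,0]<26)&(h[...,1]>130)&(W[...,2]>150)
print(k.sum(),np.percentile(W[k][:,2],[1,5,50,95]))
cv2.imwrite('pics/a6.png',S['pixels'][:,:,::-1])
```

```text
[495.78183295 353.10095562 236.91144962] [-3.14106937e+00  1.18833354e-03  1.49285311e+00] [ 0.00656119  0.02806421 -1.45828727] [ 5.63329687e-01  1.14202152e-01  1.21969183e+00 -6.57761782e-04
  1.80882883e+00  6.41118485e-01]
485 [209.66705819 211.71552137 221.38004507 314.25619375]
```

View pics/a6.png

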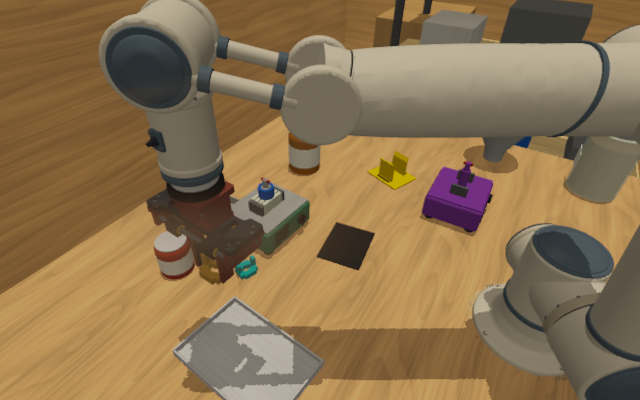

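Call:
drive_tool:
  plan:
    - {"linear": [0,0,60],"roll": 0,"fingers": 1}
    - {"linear": [0,0,120],"roll": 0,"fingers": 1}
    - {"linear": [0,0,165],"roll": 0,"fingers": 1}
    - {"linear": [0,0,190],"roll": 0,"fingers": 1}
    - {"linear": [0,0,198],"roll": 0,"fingers": 1}
    - {"linear": [0,0,198],"roll": 0,"fingers": 1}

```text
t: 8.28
ee_pos: [496.1, 353.1, 40.0]
tool_rot: [3.141, -0.0, 1.492]
contact_force: [-0.0, 0.2, 0.1]
grip_width: 48.0
```

Call:
drive_tool:
  plan:
    - {"linear": [0,0,2],"roll": 0,"fingers": 1}
    - {"linear": [0,0,4],"roll": 0,"fingers": 1}
    - {"linear": [0,0,4],"roll": 0,"fingers": 1}

```text
t: 8.65
ee_pos: [495.7, 354.0, 36.2]
tool_rot: [3.141, -0.0, 1.493]
contact_force: [-0.3, 1.1, -1.8]
grip_width: 47.6
```

Call:
drive_tool:
  plan:
    - {"linear": [0,0,1],"roll": 0,"fingers": 1}
    - {"linear": [0,0,2],"roll": 0,"fingers": 1}
    - {"linear": [0,0,2],"roll": 0,"fingers": 1}

```text
t: 9.02
ee_pos: [495.4, 353.8, 33.5]
tool_rot: [-3.141, 0.0, 1.493]
contact_force: [0.0, -0.2, -0.5]
grip_width: 47.8
```

Call:
drive_tool:
  plan:
    - {"linear": [0,0,1],"roll": 0,"fingers": 1}
    - {"linear": [0,0,1],"roll": 0,"fingers": 1}

```text
t: 9.28
ee_pos: [495.6, 353.9, 33.0]
tool_rot: [3.141, -0.0, 1.493]
contact_force: [-0.9, -0.9, 1.0]
grip_width: 47.7
```

Call:
drive_tool:
  plan:
    - {"linear": [0,0,1],"roll": 0,"fingers": 1}
    - {"linear": [0,0,1],"roll": 0,"fingers": 1}

```text
t: 9.52
ee_pos: [495.6, 354.1, 32.8]
tool_rot: [3.141, -0.001, 1.493]
contact_force: [-3.2, -0.4, 5.9]
grip_width: 48.1
```

Contact with the tray floor. Releasing and going up.

Call:
drive_tool:
  plan:
    - {"linear": [0,0,0],"roll": 0,"fingers": 0.3}
    - {"linear": [0,0,0],"roll": 0,"fingers": -0.5}
    - {"linear": [0,0,0],"roll": 0,"fingers": -1}
    - {"linear": [0,0,0],"roll": 0,"fingers": -1}
    - {"linear": [0,0,-20],"roll": 0,"fingers": -1}
    - {"linear": [0,0,-80],"roll": 0,"fingers": -1}
    - {"linear": [0,0,-140],"roll": 0,"fingers": -1}
    - {"linear": [0,0,-200],"roll": 0,"fingers": -1}

```text
t: 10.52
ee_pos: [495.3, 353.7, 235.4]
tool_rot: [3.14, -0.001, 1.493]
contact_force: [-0.1, 0.1, -0.9]
grip_width: 87.6
```

Run:
```python
from h import *
S=shot('side');T=shot('top')
W=pts(S);h=cv2.cvtColor(S['pixels'],cv2.COLOR_RGB2HSV).astype(int)
blue=(h[...,0]>105)&(h[...,0]<125)&(h[...,1]>120)&(abs(W[...,0]-636)<40)&(abs(W[...,1]-40)<40)
w=W[blue&(W[...,2]>136)&(W[...,2]<145)]
print('spacer top',len(w),w.min(0),w.max(0),w.mean(0))
h=cv2.cvtColor(T['pixels'],cv2.COLOR_RGB2HSV).astype(int);W=pts(T)
blue=(h[...,0]>100)&(h[...,0]<130)&(h[...,1]>90)&(abs(W[...,0]-636)<40)&(abs(W[...,1]-40)<40)
w=np.array([ray(T,u,v,138)[:2] for v,u in zip(*np.nonzero(blue))]);
if len(w):
  print('top view',len(w),w.min(0),w.max(0),cv2.minEnclosingCircle(w.astype(np.float32)))
a=cv2.resize(T['pixels'][140:280,165:340,::-1],(700,560),interpolation=cv2.INTER_CUBIC)
cv2.imwrite('pics/a7.png',a);np.savez('t1.npz',**T)
print(arm.get_obs()['ee_pos'])
```

```text
spacer top 56 [615.74731332  26.25435519 136.04375381] [651.29153034  61.16463133 141.78948928] [630.02849829  47.17141308 138.8317808 ]
top view 64 [615.07671948  23.70975539] [651.34261984  59.55398382] ((634.0051879882812, 40.99176788330078), 19.233320236206055)
[497.38060205 354.98842086 243.24324154]
```

View pics/a7.png

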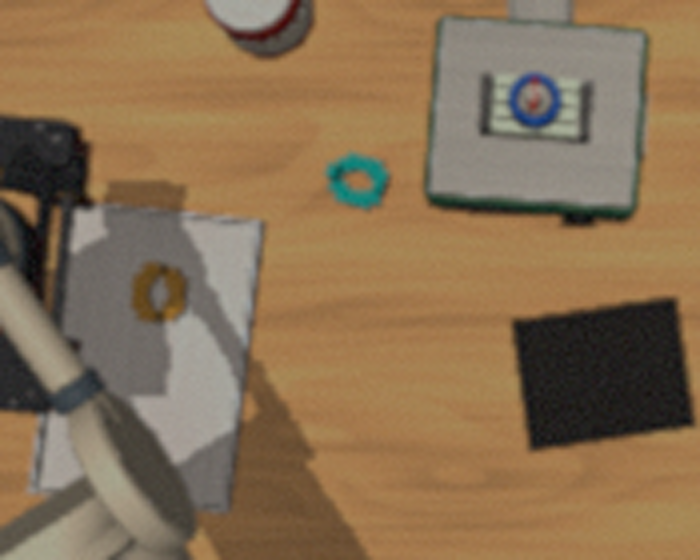

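The nut stands upright in the tray at (160,292) in the crop, and the blue spacer is on the post at (535,100). Next the spacer.

```bash
python3 go.py 496 354 234 85.4 635.2 41.2 234 85.4
```

```text
lin -300.6 163.8 -0.0 roll 0.0
```

Call:
drive_tool:
  plan:
    - {"linear": [-300.6,163.8,0],"roll": 0,"fingers": -1}
    - {"linear": [-300.6,163.8,0],"roll": 0,"fingers": -1}
    - {"linear": [-300.6,163.8,0],"roll": 0,"fingers": -1}
    - {"linear": [-300.6,163.8,0],"roll": 0,"fingers": -1}
    - {"linear": [-300.6,163.8,0],"roll": 0,"fingers": -1}
    - {"linear": [-300.6,163.8,0],"roll": 0,"fingers": -1}
    - {"linear": [-300.6,163.8,0],"roll": 0,"fingers": -1}
    - {"linear": [-300.6,163.8,0],"roll": 0,"fingers": -1}

```text
t: 11.62
ee_pos: [635.3, 42.2, 232.2]
tool_rot: [3.141, -0.001, 1.494]
contact_force: [-0.1, 0.7, 0.3]
grip_width: 87.7
```

```bash
python3 -c "
from cell import arm
for i in range(3):
  o=arm.get_obs();print(o['t'],o['ee_pos'],o['tool_rot'][2],o['contact_force'])
  arm.camera('side')"
```

```text
11.625 [635.30833785  42.19422472 232.23321644] 1.4936453581641551 [-0.06714729  0.65099864  0.29412754]
11.675 [635.23083496  42.6413116  232.22727508] 1.4945313085926868 [ 0.04414505 -0.13164474  0.52426494]
11.725 [635.19480619  42.81807766 232.17864732] 1.49493553991573 [-0.30102904  0.85421357  1.23112188]
```

Call:
drive_tool:
  plan:
    - {"linear": [-1,0,45],"roll": 0,"fingers": -1}
    - {"linear": [-1,0,80],"roll": 0,"fingers": -1}
    - {"linear": [-1,0,96],"roll": 0,"fingers": -1}
    - {"linear": [-1,0,96],"roll": 0,"fingers": -1}
    - {"linear": [-1,0,96],"roll": 0,"fingers": 1}
    - {"linear": [-1,0,96],"roll": 0,"fingers": 1}
    - {"linear": [-1,0,96],"roll": 0,"fingers": 1}
    - {"linear": [-1,0,96],"roll": 0,"fingers": 1}
  grip_force: 12

```text
t: 12.78
ee_pos: [635.6, 40.4, 136.1]
tool_rot: [3.141, -0.0, 1.493]
contact_force: [0.1, 0.2, -0.7]
grip_width: 51.1
```

Call:
drive_tool:
  plan:
    - {"linear": [0,0,0],"roll": 0,"fingers": 1}
    - {"linear": [0,0,0],"roll": 0,"fingers": 1}
    - {"linear": [0,0,-4],"roll": 0,"fingers": 1}
    - {"linear": [0,0,-12],"roll": 0,"fingers": 1}
    - {"linear": [0,0,-25],"roll": 0,"fingers": 1}
    - {"linear": [0,0,-45],"roll": 0,"fingers": 1}
    - {"linear": [0,0,-75],"roll": 0,"fingers": 1}
    - {"linear": [0,0,-95],"roll": 0,"fingers": 1}

```text
t: 13.78
ee_pos: [635.9, 40.5, 234.2]
tool_rot: [3.138, -0.0, 1.493]
contact_force: [-0.4, -0.1, -0.8]
grip_width: 39.5
```

Run:
```python
from h import *
o=arm.get_obs();print(o['ee_pos'],o['tool_rot'],o['contact_force'],o['wrist_torque'],o['grip_width'])
S=shot('side')
b=cv2.resize(S['pixels'][120:240,200:340,::-1],(700,600),interpolation=cv2.INTER_CUBIC)
cv2.imwrite('pics/a8.png',b)
```

```text
[635.86913964  40.45521096 234.23390212] [ 3.13814920e+00 -3.35724133e-04  1.49323991e+00] [-0.42437212 -0.09283782 -0.80705917] [ 0.00029178 -0.07687568 -0.03309945] 39.457829844829384
```

View pics/a8.png

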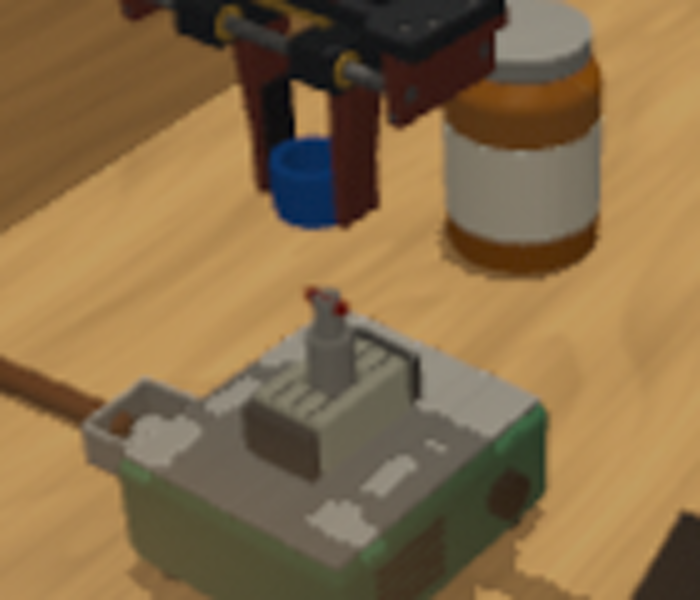

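The spacer is held at (310,180) in the crop; only the block remains on the post. To the tray, beside the nut.

```bash
python3 go.py 635.9 40.5 232 85.5 401 364 232 85.5
```

```text
lin 304.1 -259.6 -0.0 roll 0.0
```

Call:
drive_tool:
  plan:
    - {"linear": [304.1,-259.6,0],"roll": 0,"fingers": 1}
    - {"linear": [304.1,-259.6,0],"roll": 0,"fingers": 1}
    - {"linear": [304.1,-259.6,0],"roll": 0,"fingers": 1}
    - {"linear": [304.1,-259.6,0],"roll": 0,"fingers": 1}
    - {"linear": [304.1,-259.6,0],"roll": 0,"fingers": 1}
    - {"linear": [304.1,-259.6,0],"roll": 0,"fingers": 1}
    - {"linear": [304.1,-259.6,0],"roll": 0,"fingers": 1}
    - {"linear": [304.1,-259.6,0],"roll": 0,"fingers": 1}

```text
t: 14.82
ee_pos: [399.1, 365.1, 231.4]
tool_rot: [3.141, -0.001, 1.497]
contact_force: [-1.5, -0.1, -0.4]
grip_width: 39.4
```

Call:
drive_tool:
  plan:
    - {"linear": [0,0,0],"roll": 0,"fingers": 1}
    - {"linear": [0,0,0],"roll": 0,"fingers": 1}

```text
t: 15.08
ee_pos: [401.1, 362.8, 230.8]
tool_rot: [3.141, 0.0, 1.491]
contact_force: [-1.0, -0.4, -0.5]
grip_width: 39.5
```

Down to a TCP height of about 34, then feel for the floor.

Call:
drive_tool:
  plan:
    - {"linear": [0,0,60],"roll": 0,"fingers": 1}
    - {"linear": [0,0,120],"roll": 0,"fingers": 1}
    - {"linear": [0,0,165],"roll": 0,"fingers": 1}
    - {"linear": [0,0,188],"roll": 0,"fingers": 1}
    - {"linear": [0,0,196],"roll": 0,"fingers": 1}
    - {"linear": [0,0,196],"roll": 0,"fingers": 1}
    - {"linear": [0,0,198],"roll": 0,"fingers": 1}
    - {"linear": [0,0,198],"roll": 0,"fingers": 1}

```text
t: 16.08
ee_pos: [400.8, 364.1, 33.8]
tool_rot: [3.14, -0.001, 1.493]
contact_force: [-0.7, -0.0, -1.0]
grip_width: 39.3
```

Call:
drive_tool:
  plan:
    - {"linear": [0,0,1],"roll": 0,"fingers": 1}
    - {"linear": [0,0,2],"roll": 0,"fingers": 1}
    - {"linear": [0,0,2],"roll": 0,"fingers": 1}

```text
t: 16.45
ee_pos: [400.1, 363.7, 30.6]
tool_rot: [-3.141, 0.0, 1.493]
contact_force: [-0.3, 0.3, -0.9]
grip_width: 39.0
```

Call:
drive_tool:
  plan:
    - {"linear": [0,0,1],"roll": 0,"fingers": 1}
    - {"linear": [0,0,1],"roll": 0,"fingers": 1}

```text
t: 16.7
ee_pos: [400.2, 363.8, 29.7]
tool_rot: [3.142, -0.0, 1.493]
contact_force: [-0.5, 0.2, -0.3]
grip_width: 39.9
```

Call:
drive_tool:
  plan:
    - {"linear": [0,0,1],"roll": 0,"fingers": 1}
    - {"linear": [0,0,1],"roll": 0,"fingers": 1}

```text
t: 16.95
ee_pos: [400.2, 363.8, 29.6]
tool_rot: [3.141, -0.0, 1.493]
contact_force: [-2.4, -1.2, 4.7]
grip_width: 39.2
```

Call:
drive_tool:
  plan:
    - {"linear": [0,0,0],"roll": 0,"fingers": 0.3}
    - {"linear": [0,0,0],"roll": 0,"fingers": -0.5}
    - {"linear": [0,0,0],"roll": 0,"fingers": -1}
    - {"linear": [0,0,0],"roll": 0,"fingers": -1}
    - {"linear": [0,0,-20],"roll": 0,"fingers": -1}
    - {"linear": [0,0,-80],"roll": 0,"fingers": -1}
    - {"linear": [0,0,-140],"roll": 0,"fingers": -1}
    - {"linear": [0,0,-200],"roll": 0,"fingers": -1}

```text
t: 17.95
ee_pos: [400.0, 363.6, 232.3]
tool_rot: [3.14, -0.001, 1.493]
contact_force: [0.4, 1.4, 0.3]
grip_width: 88.3
```

```bash
python3 go.py 400.8 363.8 230 85.5 636 41 230 85.5
```

```text
lin -303.4 259.8 -0.0 roll 0.0
```

Call:
drive_tool:
  plan:
    - {"linear": [-303.3,259.8,0],"roll": 0,"fingers": -1}
    - {"linear": [-303.3,259.8,0],"roll": 0,"fingers": -1}
    - {"linear": [-303.3,259.8,0],"roll": 0,"fingers": -1}
    - {"linear": [-303.3,259.8,0],"roll": 0,"fingers": -1}
    - {"linear": [-303.3,259.8,0],"roll": 0,"fingers": -1}
    - {"linear": [-303.3,259.8,0],"roll": 0,"fingers": -1}
    - {"linear": [-303.3,259.8,0],"roll": 0,"fingers": -1}
    - {"linear": [-303.3,259.8,0],"roll": 0,"fingers": -1}

```text
t: 18.95
ee_pos: [636.3, 39.5, 229.4]
tool_rot: [3.141, 0.0, 1.49]
contact_force: [-0.1, 0.3, -0.1]
grip_width: 87.6
```

Call:
drive_tool:
  plan:
    - {"linear": [0,0,0],"roll": 0,"fingers": -1}
    - {"linear": [0,0,0],"roll": 0,"fingers": -1}

```text
t: 19.2
ee_pos: [635.2, 42.6, 229.5]
tool_rot: [3.141, -0.0, 1.495]
contact_force: [-0.4, 0.6, 0.3]
grip_width: 87.8
```

Run:
```python
from h import *
o=arm.get_obs();print(o['ee_pos'],o['tool_rot'],o['contact_force'],o['grip_width'])
S=shot('side','a9.png')
```

```text
[635.21761485  42.63758915 229.50984088] [ 3.14071398e+00 -3.96717829e-04  1.49505310e+00] [-0.35340421  0.59383448  0.32780836] 87.78174556084568
```

View pics/a9.png

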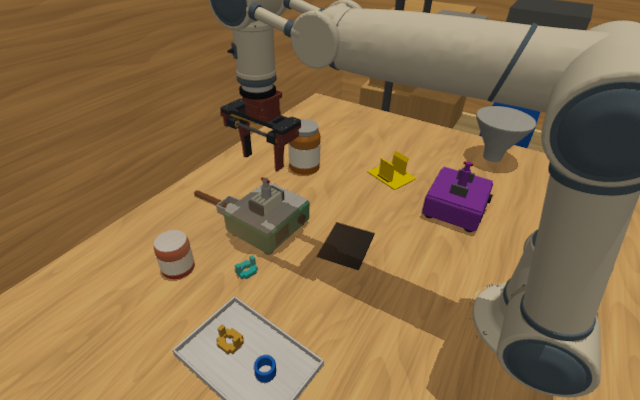

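The nut (230,340) and spacer (264,368) are in the tray. Now the block: down to a TCP height of 106.

Call:
drive_tool:
  plan:
    - {"linear": [-1,0,50],"roll": 0,"fingers": -1}
    - {"linear": [-1,0,90],"roll": 0,"fingers": -1}
    - {"linear": [-1,0,115],"roll": 0,"fingers": -1}
    - {"linear": [-1,0,122],"roll": 0,"fingers": -1}
    - {"linear": [-1,0,122],"roll": 0,"fingers": -1}

```text
t: 19.88
ee_pos: [635.6, 40.7, 107.3]
tool_rot: [3.141, -0.0, 1.494]
contact_force: [-0.7, -0.7, 0.1]
grip_width: 87.9
```

Call:
drive_tool:
  plan:
    - {"linear": [0,0,0],"roll": 0,"fingers": 1}
    - {"linear": [0,0,0],"roll": 0,"fingers": 1}
    - {"linear": [0,0,0],"roll": 0,"fingers": 1}
    - {"linear": [0,0,0],"roll": 0,"fingers": 1}
    - {"linear": [0,0,0],"roll": 0,"fingers": 1}
    - {"linear": [0,0,0],"roll": 0,"fingers": 1}
    - {"linear": [0,0,0],"roll": 0,"fingers": 1}
  grip_force: 30

```text
t: 20.75
ee_pos: [635.5, 40.3, 106.7]
tool_rot: [-3.141, -0.0, 1.493]
contact_force: [-2.5, -0.8, 2.4]
grip_width: 43.8
```

Call:
drive_tool:
  plan:
    - {"linear": [0,0,-3],"roll": 0,"fingers": 1}
    - {"linear": [0,0,-10],"roll": 0,"fingers": 1}
    - {"linear": [0,0,-22],"roll": 0,"fingers": 1}
    - {"linear": [0,0,-40],"roll": 0,"fingers": 1}
    - {"linear": [0,0,-65],"roll": 0,"fingers": 1}
    - {"linear": [0,0,-90],"roll": 0,"fingers": 1}
    - {"linear": [0,0,-110],"roll": 0,"fingers": 1}
    - {"linear": [0,0,-110],"roll": 0,"fingers": 1}

```text
t: 21.75
ee_pos: [636.5, 40.2, 219.8]
tool_rot: [3.137, -0.0, 1.493]
contact_force: [0.6, -0.0, -2.0]
grip_width: 44.0
```

Run:
```python
from h import *
o=arm.get_obs();print(o['ee_pos'],o['tool_rot'],o['contact_force'],o['grip_width'])
S=shot('side')
b=cv2.resize(S['pixels'][120:240,200:340,::-1],(700,600),interpolation=cv2.INTER_CUBIC)
cv2.imwrite('pics/b1.png',b)
```

```text
[636.53276276  40.22326333 219.79560636] [ 3.13667785e+00 -4.49366461e-04  1.49323823e+00] [ 0.60821724 -0.01080547 -1.98552997] 44.03629771449058
```

View pics/b1.png

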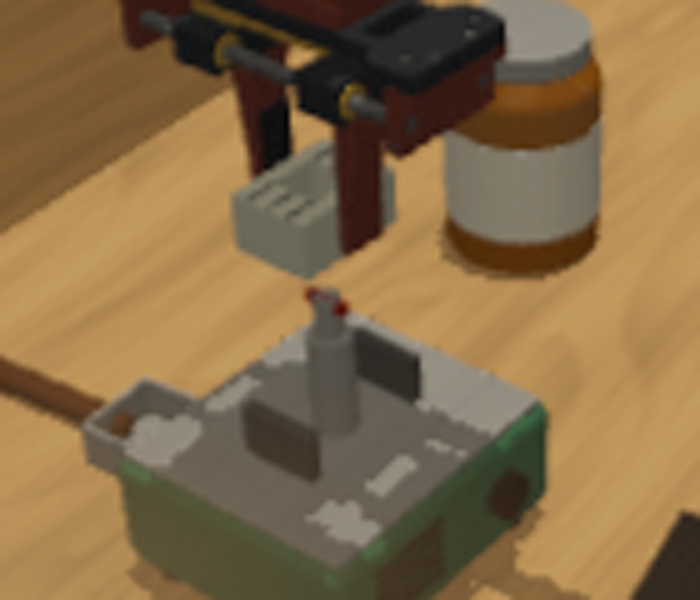

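The block is off and level at (310,205) in the crop. Carrying it to the mat.

```bash
python3 go.py 636 40.4 217 85.5 430.4 -11.6 217 98.3
```

```text
lin -68.0 -200.9 -0.0 roll -12.8
```

Call:
drive_tool:
  plan:
    - {"linear": [-15,-45,0],"roll": -5,"fingers": 1}
    - {"linear": [-34,-100,0],"roll": -12.8,"fingers": 1}
    - {"linear": [-53,-155,0],"roll": -12.8,"fingers": 1}
    - {"linear": [-68,-200.9,0],"roll": -12.8,"fingers": 1}
    - {"linear": [-68,-200.9,0],"roll": -12.8,"fingers": 1}
    - {"linear": [-68,-200.9,0],"roll": -12.8,"fingers": 1}
    - {"linear": [-68,-200.9,0],"roll": -12.8,"fingers": 1}

```text
t: 22.68
ee_pos: [430.7, -11.8, 216.0]
tool_rot: [-3.14, -0.0, 1.717]
contact_force: [-0.6, -0.8, -1.3]
grip_width: 44.0
```

Run:
```python
from h import *
o=arm.get_obs();print(o['ee_pos'],o['tool_rot'],o['contact_force'],o['grip_width'])
```

```text
[430.72282023 -11.80824243 216.0179756 ] [-3.14046897e+00 -4.39140852e-04  1.71699995e+00] [-0.64468182 -0.79525726 -1.29025298] 44.00365915402589
```

Call:
drive_tool:
  plan:
    - {"linear": [0,0,60],"roll": 0,"fingers": 1}
    - {"linear": [0,0,115],"roll": 0,"fingers": 1}
    - {"linear": [0,0,155],"roll": 0,"fingers": 1}
    - {"linear": [0,0,174],"roll": 0,"fingers": 1}
    - {"linear": [0,0,180],"roll": 0,"fingers": 1}
    - {"linear": [0,0,180],"roll": 0,"fingers": 1}
    - {"linear": [0,0,182],"roll": 0,"fingers": 1}
    - {"linear": [0,0,182],"roll": 0,"fingers": 1}

```text
t: 23.68
ee_pos: [430.6, -12.0, 35.5]
tool_rot: [3.14, 0.0, 1.717]
contact_force: [0.5, 0.7, -1.4]
grip_width: 44.1
```

Call:
drive_tool:
  plan:
    - {"linear": [0,0,1],"roll": 0,"fingers": 1}
    - {"linear": [0,0,2],"roll": 0,"fingers": 1}
    - {"linear": [0,0,2],"roll": 0,"fingers": 1}

```text
t: 24.05
ee_pos: [430.0, -12.0, 32.6]
tool_rot: [-3.142, -0.0, 1.717]
contact_force: [-0.1, -0.6, -2.4]
grip_width: 43.8
```

Call:
drive_tool:
  plan:
    - {"linear": [0,0,1],"roll": 0,"fingers": 1}
    - {"linear": [0,0,1],"roll": 0,"fingers": 1}

```text
t: 24.3
ee_pos: [430.0, -12.0, 31.5]
tool_rot: [-3.141, -0.0, 1.717]
contact_force: [0.2, -0.6, -2.0]
grip_width: 44.0
```

Call:
drive_tool:
  plan:
    - {"linear": [0,0,1],"roll": 0,"fingers": 1}
    - {"linear": [0,0,1],"roll": 0,"fingers": 1}

```text
t: 24.55
ee_pos: [430.1, -12.0, 30.7]
tool_rot: [3.141, 0.0, 1.717]
contact_force: [0.3, 0.5, -0.5]
grip_width: 44.0
```

Call:
drive_tool:
  plan:
    - {"linear": [0,0,0.8],"roll": 0,"fingers": 1}
    - {"linear": [0,0,0.8],"roll": 0,"fingers": 1}

```text
t: 24.8
ee_pos: [430.2, -12.0, 30.7]
tool_rot: [3.141, 0.0, 1.717]
contact_force: [-2.8, 0.6, 5.0]
grip_width: 43.7
```

Contact. Let go, go up, turn 90° and look.

Call:
drive_tool:
  plan:
    - {"linear": [0,0,0],"roll": 0,"fingers": 0.3}
    - {"linear": [0,0,0],"roll": 0,"fingers": -0.5}
    - {"linear": [0,0,0],"roll": 0,"fingers": -1}
    - {"linear": [0,0,0],"roll": 0,"fingers": -1}
    - {"linear": [0,0,-20],"roll": 0,"fingers": -1}
    - {"linear": [0,0,-70],"roll": 0,"fingers": -1}
    - {"linear": [0,0,-110],"roll": 10,"fingers": -1}
    - {"linear": [0,0,-110],"roll": 20,"fingers": -1}

```text
t: 25.8
ee_pos: [431.9, -12.2, 144.0]
tool_rot: [3.134, -0.001, 1.362]
contact_force: [-0.6, -0.3, -0.1]
grip_width: 87.8
```

Call:
drive_tool:
  plan:
    - {"linear": [0,0,0],"roll": 70,"fingers": -1}
    - {"linear": [0,0,0],"roll": 70,"fingers": -1}
    - {"linear": [0,0,0],"roll": 70,"fingers": -1}
    - {"linear": [0,0,0],"roll": 70,"fingers": -1}
    - {"linear": [0,0,0],"roll": 70,"fingers": -1}
    - {"linear": [0,0,0],"roll": 70,"fingers": -1}
    - {"linear": [0,0,0],"roll": 70,"fingers": -1}
    - {"linear": [0,0,0],"roll": 70,"fingers": -1}

```text
t: 26.8
ee_pos: [430.1, -12.0, 139.7]
tool_rot: [-3.142, 0.0, 0.147]
contact_force: [-0.3, -1.3, -0.5]
grip_width: 87.9
```

Run:
```python
from h import *
o=arm.get_obs();print(o['ee_pos'],o['tool_rot'],o['contact_force'],o['grip_width'])
S=shot('side','b2.png');W=pts(S)
k=(abs(W[...,0]-430)<50)&(abs(W[...,1]+12)<50)&(W[...,2]>30)&(W[...,2]<39)
m=k.astype(np.uint8);print(k.sum())
print('block top',rect(S,cv2.morphologyEx(m,cv2.MORPH_CLOSE,np.ones((9,9))),34))
np.savez('s3.npz',**S)
```

```text
[430.07017154 -11.99435649 139.70867431] [-3.14152339e+00  1.11848059e-04  1.46818203e-01] [-0.33526744 -1.3229942  -0.47332303] 87.94851794370798
290
block top ((431.89801025390625, -9.489425659179688), (45.63054656982422, 70.94278717041016), 8.524980545043945)
```

View pics/b2.png

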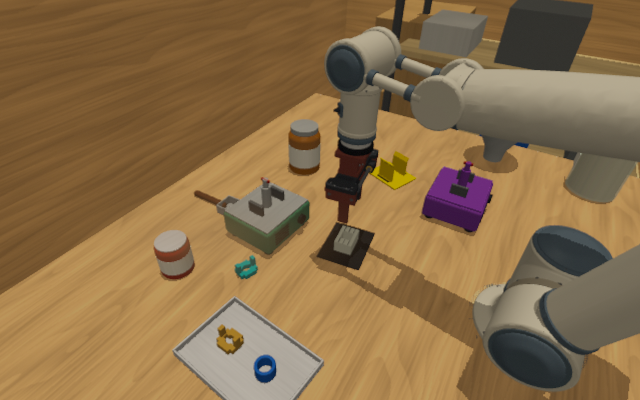

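The block lies flat on the mat at (346,240) and has been let go. Taking it by its ends.

Call:
drive_tool:
  plan:
    - {"linear": [0,0,50],"roll": 0,"fingers": -1}
    - {"linear": [0,0,85],"roll": 0,"fingers": -1}
    - {"linear": [0,0,105],"roll": 0,"fingers": -1}
    - {"linear": [0,0,110],"roll": 0,"fingers": -1}
    - {"linear": [0,0,110],"roll": 0,"fingers": -1}

```text
t: 27.48
ee_pos: [430.3, -12.0, 30.3]
tool_rot: [3.142, -0.0, 0.147]
contact_force: [-0.2, 0.2, 0.6]
grip_width: 87.8
```

Call:
drive_tool:
  plan:
    - {"linear": [0,0,0.5],"roll": 0,"fingers": 1}
    - {"linear": [0,0,0.5],"roll": 0,"fingers": 1}
    - {"linear": [0,0,0.5],"roll": 0,"fingers": 1}
    - {"linear": [0,0,0.5],"roll": 0,"fingers": 1}
    - {"linear": [0,0,0.5],"roll": 0,"fingers": 1}
    - {"linear": [0,0,0.5],"roll": 0,"fingers": 1}
  grip_force: 36

```text
t: 28.22
ee_pos: [430.5, -11.9, 30.1]
tool_rot: [-3.142, -0.001, 0.146]
contact_force: [-0.9, 0.8, 5.3]
grip_width: 63.9
```

Run:
```python
from h import *
o=arm.get_obs();print(o['ee_pos'],o['tool_rot'],o['contact_force'],o['grip_width'])
# caddy geometry from stored views
T=dict(np.load('top0.npz'));S=dict(np.load('s3.npz'))
S0=dict(np.load('side0.npz'))
for n,c in(('T',T),('S0',S0)):
    W=pts(c);h=cv2.cvtColor(c['pixels'],cv2.COLOR_RGB2HSV).astype(int)
    yel=(h[...,0]>22)&(h[...,0]<35)&(h[...,1]>150)&(abs(W[...,0]-454)<90)&(abs(W[...,1]+366)<90)
    a=np.radians(-21.6);ex=np.array([np.cos(a),np.sin(a)]);ey=np.array([-ex[1],ex[0]]);c0=np.array([454,-366])
    b=W[yel&(W[...,2]<12)][:,:2]-c0; w=W[yel&(W[...,2]>20)]
    print(n,'base x',np.percentile(b@ex,[.5,99.5]),'y',np.percentile(b@ey,[.5,99.5]))
    lx=(w[:,:2]-c0)@ex;ly=(w[:,:2]-c0)@ey
    for s in(1,-1):
        q=ly*s>0
        print(' wall',s,q.sum(),'x',np.percentile(lx[q],[2,98]),'y',np.percentile(ly[q],[2,50,98]),'z',w[q][:,2].min(),w[q][:,2].max())
        for z0 in(20,32,44,56,64):
            k=q&(w[:,2]>z0)&(w[:,2]<z0+12)
            if k.sum()>3: print('   z',z0,k.sum(),np.polyfit(lx[k],ly[k],1).round(3), np.median(ly[k]).round(1))
    if n=='S0':
        m=yel.astype(np.uint8)
        print('base rect',rect(c,m,6))
```

```text
[430.479253   -11.88290533  30.0523766 ] [-3.14151362e+00 -1.13137161e-03  1.45943429e-01] [-0.85633295  0.79241881  5.30722051] 63.9087385940446
T base x [-59.10068924  58.7392272 ] y [-48.78708848  49.11195529]
 wall 1 70 x [-27.48166601  27.64141307] y [27.37020654 30.36314859 35.67603903] z 20.866123782072897 70.01953838682476
   z 20 15 [2.1000e-02 3.0029e+01] 30.0
   z 32 15 [1.6000e-02 2.9942e+01] 29.8
   z 44 6 [2.0000e-03 2.8966e+01] 29.4
   z 56 29 [7.0000e-03 3.1511e+01] 31.9
   z 64 18 [2.5000e-02 3.4028e+01] 34.0
 wall -1 93 x [-25.59446838  27.44662373] y [-33.78919671 -28.62513582 -26.60678169] z 21.39635821932946 66.78438694304644
   z 20 12 [-2.0000e-03 -2.8063e+01] -28.1
   z 32 16 [  0.04  -27.721] -27.5
   z 44 22 [ 1.3000e-02 -2.8503e+01] -28.1
   z 56 43 [-5.0000e-03 -3.0747e+01] -30.5
   z 64 5 [ 2.4000e-02 -3.2323e+01] -32.1
S0 base x [-60.76173225  58.62004652] y [-48.7225428  51.7265397]
 wall 1 188 x [-28.21220322  26.27260851] y [27.7575523  31.33739132 36.64766469] z 20.12823277445408 71.05489542880406
   z 20 49 [2.0000e-02 3.0862e+01] 30.9
   z 32 48 [2.3000e-02 3.1068e+01] 30.9
   z 44 43 [1.8000e-02 3.0917e+01] 30.8
   z 56 39 [4.0000e-03 3.2898e+01] 32.4
   z 64 24 [1.8000e-02 3.4647e+01] 34.7
 wall -1 205 x [-27.74609817  24.03489547] y [-34.33092271 -27.74816206 -23.64154991] z 20.006146507798075 71.6625053925354
   z 20 42 [ 1.8000e-02 -2.6758e+01] -26.9
   z 32 48 [  0.    -27.321] -27.3
   z 44 46 [-8.0000e-03 -2.7259e+01] -27.1
   z 56 65 [-1.2000e-02 -2.9975e+01] -29.8
   z 64 29 [-5.0000e-03 -3.1742e+01] -31.6
base rect ((452.48480224609375, -401.80657958984375), (178.98410034179688, 144.2628631591797), 71.68115234375)
```

Call:
drive_tool:
  plan:
    - {"linear": [0,0,-5],"roll": 0,"fingers": 1}
    - {"linear": [0,0,-20],"roll": 0,"fingers": 1}
    - {"linear": [0,0,-50],"roll": 0,"fingers": 1}
    - {"linear": [0,0,-95],"roll": 0,"fingers": 1}
    - {"linear": [0,0,-140],"roll": 0,"fingers": 1}
    - {"linear": [0,0,-170],"roll": 0,"fingers": 1}
    - {"linear": [0,0,-170],"roll": 0,"fingers": 1}
    - {"linear": [0,0,-170],"roll": 0,"fingers": 1}

```text
t: 29.22
ee_pos: [429.6, -12.0, 198.0]
tool_rot: [-3.141, 0.002, 0.146]
contact_force: [-0.3, -0.7, -2.5]
grip_width: 63.5
```

```bash
python3 - <<'E'
from h import *
o=arm.get_obs();print(o['ee_pos'],o['tool_rot'],o['contact_force'],o['grip_width'])
S=shot('side')
b=cv2.resize(S['pixels'][120:260,280:440,::-1],(686,600),interpolation=cv2.INTER_CUBIC)
cv2.imwrite('pics/b3.png',b)
E
python3 go.py 430.4 -11.9 200 8.4 453.7 -365.6 200 68.8
```

```text
[429.62955111 -12.01267886 197.99239605] [-3.14122579e+00  1.82731548e-03  1.45761080e-01] [-0.25752974 -0.6901677  -2.52036644] 63.544591236123715
lin -28.6 353.3 -0.0 roll -60.4
```

View pics/b3.png

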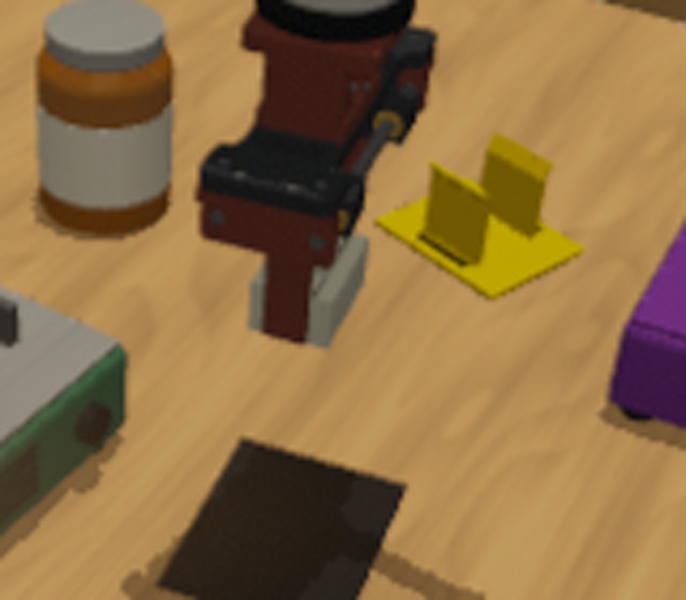

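The block is held level by its ends at (305,290) in the crop. Moving over the caddy.

Call:
drive_tool:
  plan:
    - {"linear": [-3,40,0],"roll": -8,"fingers": 1}
    - {"linear": [-8,95,0],"roll": -17,"fingers": 1}
    - {"linear": [-12,150,0],"roll": -26,"fingers": 1}
    - {"linear": [-16,205,0],"roll": -35,"fingers": 1}
    - {"linear": [-21,260,0],"roll": -44,"fingers": 1}
    - {"linear": [-25,310,0],"roll": -53,"fingers": 1}
    - {"linear": [-28.6,353.3,0],"roll": -60.4,"fingers": 1}
    - {"linear": [-28.6,353.3,0],"roll": -60.4,"fingers": 1}

```text
t: 30.28
ee_pos: [451.8, -367.7, 195.8]
tool_rot: [-3.136, -0.001, 1.197]
contact_force: [-0.0, 0.2, -2.3]
grip_width: 63.8
```

Call:
drive_tool:
  plan:
    - {"linear": [0,0,0],"roll": 0,"fingers": 1}
    - {"linear": [0,0,0],"roll": 0,"fingers": 1}

```text
t: 30.52
ee_pos: [453.2, -364.5, 199.0]
tool_rot: [-3.141, -0.001, 1.201]
contact_force: [-0.7, -0.4, -1.8]
grip_width: 64.0
```

Run:
```python
from h import *
o=arm.get_obs();print(o['ee_pos'],o['tool_rot'],o['contact_force'],o['grip_width'])
```

```text
[ 453.2046836  -364.47432647  198.98511665] [-3.14095564e+00 -5.34030453e-04  1.20063725e+00] [-0.73870043 -0.43076583 -1.82636118] 63.97658170626741
```

Call:
drive_tool:
  plan:
    - {"linear": [-0.8,0.8,35],"roll": 0,"fingers": 1}
    - {"linear": [-0.8,0.8,70],"roll": 0,"fingers": 1}
    - {"linear": [-0.8,0.8,92],"roll": 0,"fingers": 1}
    - {"linear": [-0.8,0.8,97],"roll": 0,"fingers": 1}
    - {"linear": [-0.8,0.8,97],"roll": 0,"fingers": 1}

```text
t: 31.15
ee_pos: [453.9, -366.3, 103.1]
tool_rot: [3.141, 0.0, 1.201]
contact_force: [0.2, 0.4, -0.5]
grip_width: 64.0
```

Run:
```python
from h import *
o=arm.get_obs();print(o['ee_pos'],o['tool_rot'],o['contact_force'],o['grip_width'])
S=shot('side');T=shot('top')
b=cv2.resize(S['pixels'][110:200,340:440,::-1],(440,396),interpolation=cv2.INTER_CUBIC)
a=cv2.resize(T['pixels'][190:260,390:454,::-1],(360,396),interpolation=cv2.INTER_CUBIC)
cv2.imwrite('pics/b4.png',np.hstack([b,a]))
```

```text
[ 453.89394122 -366.30662192  103.10292366] [3.14087712e+00 2.41812724e-04 1.20063681e+00] [ 0.23362036  0.36653253 -0.52978064] 63.98604394648935
```

View pics/b4.png

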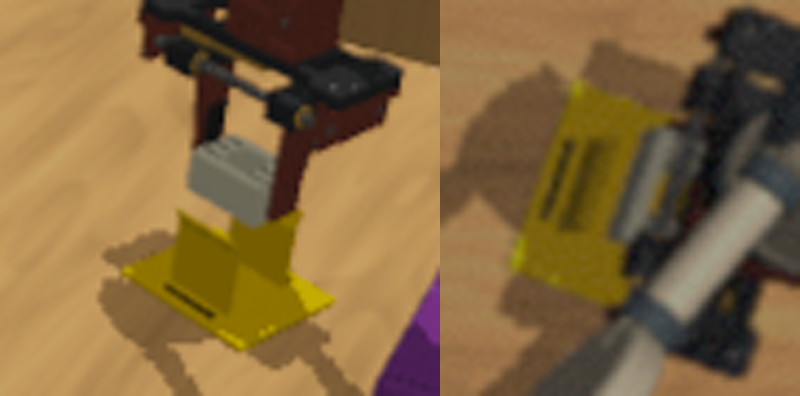

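Run:
```python
from h import *
S=shot('side');W=pts(S);h=cv2.cvtColor(S['pixels'],cv2.COLOR_RGB2HSV).astype(int)
a=np.radians(-21.2);ex=np.array([np.cos(a),np.sin(a)]);ey=np.array([-ex[1],ex[0]]);c0=np.array([453.7,-365.6])
L=(W[...,:2]-c0)@np.stack([ex,ey],1)
near=(abs(L)<45).all(-1)
top=near&(h[...,1]<70)&(h[...,2]>80)&(W[...,2]>104)&(W[...,2]<116)&(abs(L[...,0])<32)
face=near&(h[...,1]<70)&(W[...,2]>80)&(W[...,2]<101)&(L[...,1]>10)&(abs(L[...,0])<28)
print('face',face.sum(),np.median(L[face],0),np.polyfit(L[face][:,0],L[face][:,1],1),'z',W[face][:,2].min())
print('top',top.sum(),np.percentile(L[top],[2,98],axis=0),np.median(W[top][:,2]))
y=near&(h[...,0]>22)&(h[...,0]<35)&(h[...,1]>150)&(W[...,2]>20)&(W[...,2]<52)&(L[...,1]>0)
print('wall outer',np.median(L[y],0),np.polyfit(L[y][:,0],L[y][:,1],1))
y=near&(h[...,0]>22)&(h[...,0]<35)&(h[...,1]>150)&(W[...,2]>20)&(W[...,2]<52)&(L[...,1]<0)
print('wall- inner',y.sum(),np.median(L[y],0))
```

```text
face 82 [-1.39037602 21.15989352] [ 0.02347003 20.76573587] z 80.74442428333771
top 122 [[-29.35867785 -18.60409016]
 [ 29.80848041  23.54361156]] 109.34847670665124
wall outer [-2.01184879 30.725585  ] [1.29006039e-02 3.07233114e+01]
wall- inner 106 [ -6.49322979 -27.54587449]
```

The block is aligned within about 1 mm of the caddy's middle and is level. Lowering.

Call:
drive_tool:
  plan:
    - {"linear": [0,0,8],"roll": 0,"fingers": 1}
    - {"linear": [0,0,18],"roll": 0,"fingers": 1}
    - {"linear": [0,0,30],"roll": 0,"fingers": 1}
    - {"linear": [0,0,44],"roll": 0,"fingers": 1}
    - {"linear": [0,0,56],"roll": 0,"fingers": 1}
    - {"linear": [0,0,63],"roll": 0,"fingers": 1}
    - {"linear": [0,0,64],"roll": 0,"fingers": 1}
    - {"linear": [0,0,64],"roll": 0,"fingers": 1}

```text
t: 32.3
ee_pos: [453.8, -366.9, 38.8]
tool_rot: [3.141, 0.0, 1.2]
contact_force: [-0.1, -0.2, -1.7]
grip_width: 63.9
```

Call:
drive_tool:
  plan:
    - {"linear": [0,0,1],"roll": 0,"fingers": 1}
    - {"linear": [0,0,2],"roll": 0,"fingers": 1}
    - {"linear": [0,0,2],"roll": 0,"fingers": 1}

```text
t: 32.67
ee_pos: [453.6, -366.8, 36.4]
tool_rot: [3.141, 0.0, 1.2]
contact_force: [-0.6, -0.6, -2.7]
grip_width: 63.9
```

Call:
drive_tool:
  plan:
    - {"linear": [0,0,1],"roll": 0,"fingers": 1}
    - {"linear": [0,0,2],"roll": 0,"fingers": 1}
    - {"linear": [0,0,2],"roll": 0,"fingers": 1}

```text
t: 33.05
ee_pos: [453.5, -366.7, 34.2]
tool_rot: [-3.141, -0.0, 1.2]
contact_force: [0.8, 0.4, -1.9]
grip_width: 63.8
```

Call:
drive_tool:
  plan:
    - {"linear": [0,0,1],"roll": 0,"fingers": 1}
    - {"linear": [0,0,1],"roll": 0,"fingers": 1}

```text
t: 33.3
ee_pos: [453.5, -366.7, 33.2]
tool_rot: [-3.141, -0.0, 1.2]
contact_force: [0.8, -0.4, -2.8]
grip_width: 63.9
```

Call:
drive_tool:
  plan:
    - {"linear": [0,0,0.8],"roll": 0,"fingers": 1}
    - {"linear": [0,0,0.8],"roll": 0,"fingers": 1}

```text
t: 33.55
ee_pos: [453.5, -366.7, 32.4]
tool_rot: [-3.141, -0.0, 1.2]
contact_force: [-0.3, 0.6, -1.4]
grip_width: 63.8
```

Call:
drive_tool:
  plan:
    - {"linear": [0,0,0.8],"roll": 0,"fingers": 1}
    - {"linear": [0,0,0.8],"roll": 0,"fingers": 1}

```text
t: 33.8
ee_pos: [453.6, -366.8, 32.1]
tool_rot: [3.141, 0.0, 1.2]
contact_force: [-0.6, 0.4, 0.4]
grip_width: 63.8
```

Call:
drive_tool:
  plan:
    - {"linear": [0,0,0.8],"roll": 0,"fingers": 1}
    - {"linear": [0,0,0.8],"roll": 0,"fingers": 1}

```text
t: 34.05
ee_pos: [453.6, -366.8, 32.1]
tool_rot: [3.141, 0.0, 1.2]
contact_force: [-2.6, 2.0, 5.0]
grip_width: 63.5
```

Run:
```python
from h import *
S=shot('side')
b=cv2.resize(S['pixels'][120:200,350:440,::-1],(675,600),interpolation=cv2.INTER_CUBIC)
cv2.imwrite('pics/b5.png',b)
```

```text
(no output)
```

View pics/b5.png

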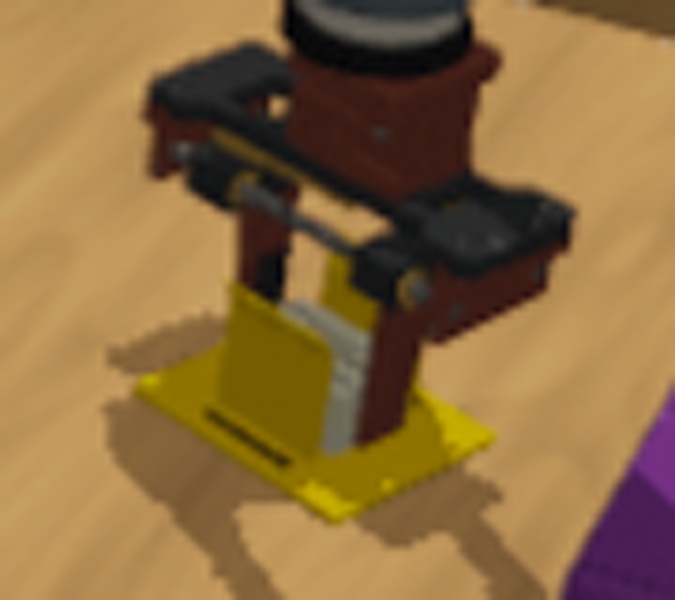

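Run:
```python
from h import *
np.set_printoptions(linewidth=180)
S=shot('side');W=pts(S);h=cv2.cvtColor(S['pixels'],cv2.COLOR_RGB2HSV).astype(int)
a=np.radians(-21.2);ex=np.array([np.cos(a),np.sin(a)]);ey=np.array([-ex[1],ex[0]]);c0=np.array([453.7,-366.2])
L=(W[...,:2]-c0)@np.stack([ex,ey],1)
near=(abs(L)<45).all(-1)
k=near&(h[...,1]<90)&(h[...,2]>70)&(W[...,2]<75)&(W[...,2]>5)
for v in range(158,184):
    us=np.nonzero(k[v])[0]
    if len(us): print(v,[(int(u),*L[v,u].round().astype(int).tolist(),int(W[v,u,2])) for u in us])
```

```text
160 [(389, 30, -15, 38), (390, 28, -16, 39)]
161 [(388, 29, -9, 37), (389, 29, -14, 36), (390, 25, -14, 37), (391, 21, -14, 39), (392, 19, -16, 40)]
162 [(390, 20, -9, 38), (391, 20, -14, 36), (392, 17, -15, 37), (393, 15, -17, 37), (394, 10, -16, 40)]
163 [(392, 18, -16, 32), (393, 13, -15, 36), (394, 9, -16, 37), (395, 8, -19, 37)]
164 [(393, 12, -15, 32), (394, 8, -15, 34), (395, 2, -13, 38), (396, 1, -17, 37), (397, 0, -19, 37)]
165 [(394, 7, -15, 31), (395, 5, -16, 32), (396, 0, -15, 35), (397, -6, -13, 38), (398, -5, -19, 36), (399, -33, 13, 63)]
166 [(394, 5, -13, 29), (395, 3, -16, 29), (396, -2, -14, 33), (397, -5, -15, 33), (398, -8, -16, 35), (399, -33, 12, 59)]
167 [(395, 3, -16, 25), (396, -4, -13, 30), (397, -13, -6, 38), (398, -13, -11, 36)]
168 [(395, -17, 8, 41), (396, -13, -1, 36), (397, -18, 0, 39), (398, -17, -6, 36)]
169 [(395, -18, 9, 39), (396, -19, 5, 38), (397, -20, 2, 37), (398, -32, 13, 48)]
170 [(394, -19, 14, 38), (395, -21, 12, 38), (396, -23, 10, 38), (397, -25, 7, 38), (398, -32, 12, 44)]
171 [(394, -21, 17, 36), (395, -25, 16, 38), (396, -27, 14, 38), (397, -30, 13, 39), (398, -33, 12, 40)]
172 [(394, -28, 24, 39), (395, -30, 22, 39), (396, -30, 18, 38), (397, -30, 12, 35)]
173 [(394, -27, 22, 34), (395, -28, 18, 33), (396, -29, 16, 33), (397, -29, 10, 30)]
174 [(394, -25, 19, 28), (395, -28, 18, 29), (396, -31, 16, 30), (397, -31, 12, 28)]
175 [(394, -28, 22, 27), (395, -28, 16, 24), (396, -31, 16, 26), (397, -30, 10, 24)]
176 [(394, -29, 22, 24), (395, -30, 19, 23), (396, -29, 12, 20), (397, -32, 11, 21)]
177 [(393, -26, 22, 18), (394, -28, 20, 18), (395, -29, 16, 17), (396, -27, 9, 14), (397, -34, 13, 19)]
178 [(393, -27, 22, 15), (394, -29, 20, 15), (395, -31, 18, 16), (396, -30, 12, 13)]
179 [(393, -29, 24, 13), (394, -29, 19, 11), (395, -30, 16, 11)]
```

The depth check shows the block's top at z≈37, level end to end between the walls. It's seated on the base, so I let go.

Call:
drive_tool:
  plan:
    - {"linear": [0,0,0],"roll": 0,"fingers": 0}
    - {"linear": [0,0,0],"roll": 0,"fingers": -0.5}
    - {"linear": [0,0,0],"roll": 0,"fingers": -1}
    - {"linear": [0,0,0],"roll": 0,"fingers": -1}
    - {"linear": [0,0,-15],"roll": 0,"fingers": -1}
    - {"linear": [0,0,-60],"roll": 0,"fingers": -1}
    - {"linear": [0,0,-120],"roll": 0,"fingers": -1}
    - {"linear": [0,0,-180],"roll": 0,"fingers": -1}

```text
t: 35.15
ee_pos: [453.4, -366.6, 213.9]
tool_rot: [3.141, 0.0, 1.2]
contact_force: [0.2, -1.5, 0.6]
grip_width: 87.8
```

Call:
drive_tool:
  plan:
    - {"linear": [60,0,-10],"roll": 0,"fingers": -1}
    - {"linear": [100,0,-20],"roll": 0,"fingers": -1}
    - {"linear": [120,0,-20],"roll": 0,"fingers": -1}
    - {"linear": [120,0,-20],"roll": 0,"fingers": -1}

```text
t: 35.65
ee_pos: [497.3, -254.3, 231.0]
tool_rot: [3.141, 0.0, 1.202]
contact_force: [-0.2, 0.2, -0.4]
grip_width: 87.7
```

Run:
```python
from h import *
o=arm.get_obs();print(o['ee_pos'],o['contact_force'],o['t'])
S=shot('side','c1.png');T=shot('top')
W=pts(S);h=cv2.cvtColor(S['pixels'],cv2.COLOR_RGB2HSV).astype(int)
a=np.radians(-21.2);R=np.stack([[np.cos(a),np.sin(a)],[-np.sin(a),np.cos(a)]],1);L=(W[...,:2]-[453.7,-366.2])@R
k=(abs(L)<45).all(-1)&(h[...,1]<90)&(h[...,2]>70)&(W[...,2]<75)&(W[...,2]>33)
print('block top z',k.sum(),np.median(W[k][:,2]),np.percentile(L[k],[2,98],axis=0))
b=cv2.resize(S['pixels'][130:200,350:440,::-1],(440,342),interpolation=cv2.INTER_CUBIC)
c=cv2.resize(S['pixels'][290:400,160:330,::-1],(360,233),interpolation=cv2.INTER_CUBIC)
c=cv2.copyMakeBorder(c,0,109,0,0,0)
cv2.imwrite('pics/c2.png',np.hstack([b,c]))
```

```text
[ 497.28154903 -254.31509131  231.01141781] [-0.17714758  0.22155077 -0.3691067 ] 35.65
block top z 85 37.5493425100877 [[-29.77975153 -23.20868686]
 [ 28.97901625  20.84314019]]
```

View pics/c1.png

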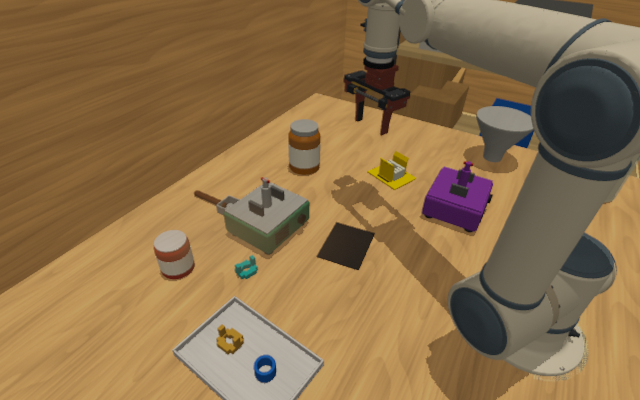

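View pics/c2.png

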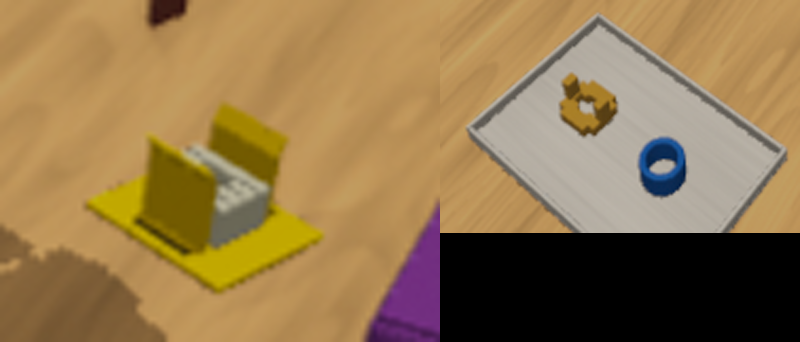

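The block sits flat between the caddy walls at (393,170). The nut (230,340) and spacer (264,368) stand side by side in the tray, and the jar, tin and scoop are where they were. Settling briefly, then handing in.

Call:
drive_tool:
  plan:
    - {"linear": [0,0,0],"roll": 0,"fingers": -1}
    - {"linear": [0,0,0],"roll": 0,"fingers": -1}

```text
t: 36.0
ee_pos: [496.6, -255.8, 230.5]
tool_rot: [-3.141, 0.0, 1.199]
contact_force: [0.0, -0.2, -0.5]
grip_width: 87.7
```

```bash
python3 -c "
from cell import arm
print(arm.get_obs()['qvel'].round(3)); print(arm.finish_job())"
```

```text
[ 0.004 -0.004 -0.001  0.001  0.001  0.001]
the job is handed in; nothing more can be done
None
```

I did the whole job in the order asked and handed it in at 36 s, with the gripper open and clear of everything. The brass nut and blue spacer are side by side in the tray. The block was set flat on the mat, let go, retaken by its ends and lowered into the caddy.

**Last checks:** the block's top measured about 37 mm high and level, against 36 mm expected, so it is seated between the caddy walls. The nut and spacer both stand upright on the tray floor. The jar, tin and scoop look unmoved in the pictures, though I did not measure them.

**What went wrong or disagreed:**
- **Over-turned nut:** I repeated a turn by mistake, so the nut went about 23° too far and caught under the crossbar with about 17 N. I lowered it and turned it back, and it then lifted off freely.
- **Starting angle:** the nut looked only about 23° off the crossbar at the start, not the 55–90° in the notes. I followed the pictures, and it came off when the wings lined up with the crossbar.

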